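# Stow the heat sink in the bench cupboard's door tray

## Robot

A 6-joint arm with a two-finger parallel gripper is mounted at the origin on the work surface. World frame = base frame: x ahead of the robot, y to its left, z up, the work surface at z = 0. Lengths are in m, angles in rad, forces in N, time in s.
With the tool pointing down it reaches from about 0.35 to 0.775 m from the base axis. Payload 5.5 kg.
Tool frame: the origin (TCP) lies at the very end of the fingers, on their centre line; the grasp point (between the pads) lies 19 mm behind it; y points along the fingers, z is the direction in which the jaws open and shut, and the axes are right-handed (so a half turn about y gives the same grasp; the last joint's range is limited). The gripper opens to 85 mm and grips with 20 to 120 N. Pads are 22 mm wide; open, the fingers measure 114 mm over their backs; the gripper's body (76 mm by 85 mm) begins 54 mm behind the grasp point. The pads swing forward as they close: fully open they stand 13 mm farther back than shut.
Start: joints at [0.989, 0.313, 0.046, 1.304, 0, 1.431], TCP at [0.246, 0.52, 0.231] pointing down, gripper open.
Joint ranges: [-2.76, 2.76], [-0.86, 1.69], [-1.03, 1.26], [-2.2, 2.34], [-1.47, 1.5], [-3.14, 3.14]. Speed limits (rad/s): [2.57, 2.57, 3.14, 3.14, 3.14, 3.14].

## Interface

Orientations are given as a unit quaternion [x, y, z, w].
In Python, from cell import status, vision, manip gives the robot as it stands. The module is installed in compiled form; this text tells all that it offers.
- The arm moves only by the tool move_arm, never from a script. Its argument "steps" is a list of rows, each a list of 2 entries, a list of its own where there are three numbers: the shift along the tool's x, y, z in cm, then the turn about the tool's y in rad. In form: [[[x, y, z], yaw], ...]. A call has 1 to 8 rows; each row is the pose to reach, as a shift and turn from the pose commanded when the call began, along the tool's axes at that moment; what a row does not reach only later rows make up. A row lasts 1/10 s, in which the tool goes at most 50 mm and 8.59 degrees, less where a joint would pass 70% of its speed; a pose out of reach is approached as far as the arm can. A call with a gripper value outside its range is refused whole. "grip" is the finger opening in cm, from 0 to 8.54, set as the call begins (left out, the last holds). The fingers move at their own pace and stop on an object; the grip force is fixed at half the most. Time passes only in rows, so rows that repeat a pose let the fingers close. It gives the time, the measured TCP pose, the force and the opening at its end, in the units of the state.
- status.sense(): the state, without advancing time (a new reading comes with each control period).
- vision.capture(name): name is "scene" or "top" or "wrist"; returns the picture (420x560x3 uint8, red, green, blue); there is no depth.
- vision.calibration(name): a dict with "K" (3x3 intrinsics, pixels), "pose" (4x4, takes a point from camera to world coordinates). Camera axes: x right, y up, looking along -z (the intrinsics and any distortion apply to the point x, -y, -z); pixel columns grow to the right and rows downward; lengths in m; the calibration is good to about 2 mm. A picture is of the moment at which its call begins: read the wrist's pose just before it. calibration takes no time and is no camera call; for the wrist camera it gives the pose at the moment of the call.
- manip.hand_in(): hands the job in, once; it reports no verdict.
The state is a dict: "time": time; "joints": joint angles; "joint_vel": joint speeds; "effort": joint torques, N m; "tool_pos": TCP position; "ee_rot": TCP orientation; "wrist_force": force on the tool from outside, world axes, zero at the start; "torque": the same for the moment, N m; "width": finger opening in m.
Only numpy, scipy, OpenCV 4.12 (cv2) and the standard library are available. Lean on these libraries where they do the work, as an engineer would, in place of code of your own. Each camera call takes 0.05 s, during which the arm holds its last target.

## Task

Put the bare aluminium heat sink away: pull the blue cupboard door wide open through its roller catch, stand the heat sink upright in the free bay of the tray on the inside of the door and let go of it, then push the door shut until the catch snaps and holds it. Feel for the snap and ease off at once: do not slam the door or go on pressing it home with more than about 10 N. Keep the white jar standing in its bay, keep the heat sink upright throughout, and leave everything else on the bench where it is.

Things in the scene. Friction and masses are not known exactly. Their poses are not given: they have to be found in the camera images.
- cabinet: Fixed grey steel bench cupboard, 280 wide (y) x 170 deep (x) x 165 mm high, closed on all sides but the front. Origin: on the bench, middle of its front edge; x points into the cupboard, y to its left side (hinge side) seen from the robot, z up. Its door, with a blue front panel, closes the front; the inner-face plane is its x = 0 when shut.
- door (a joint): Angle (rad) of the door's inner frame: 0 is shut on a rubber buffer, held by a sprung roller catch; it opens towards the robot (clockwise from above) to 1.9 and stays where left. Opening takes 9 to 13 N at the handle. Closing, it meets the catch at 0.045, resists to 11 to 17 N at the handle (more nearer the hinge), then at about 0.03 snaps home by itself and the resistance drops.
- handle (a point): Grip point of the door's pull: an upright round steel post, 12 mm diameter, from 115 to 195 mm above the bench, on the blue front; the point is on its axis, 160 mm above the bench, 235 mm from the hinge line, 40 mm out from the front's outer face (67 mm from the inner-face plane). The post joins the front only at its lower end (115 mm up). Axes as bay.
- hinge (a point): Point on the door's upright hinge axis (cupboard's +y side), 91 mm above the bench, on the plane of the door's inner face. Door 265 wide, top edge 174 mm above the bench, 27 mm thick in all: inner frame, then a blue front on soft rubber mounts that turns about the same hinge line by up to 0.075 rad under push or pull (about 58 Nm/rad), so the front runs ahead of the frame and must go further than its shut place.
- push_face (a point): Point on the blue front's outer face, 27 mm from the inner-face plane, 195 mm from the hinge line and 155 mm above the bench: a clear flat place to push, 40 mm from the handle post. x axis: square to the front, pointing the way the door closes.
- bay (a point): Middle of the floor of the free bay of the aluminium tray on the door's inner side; turns with the door. x: square out from the door's inner face; y: along the door towards the hinge; z up. Bay inside 84 (x) x 108 mm (y), floor 92 mm above the bench, 14 mm high lips on its other three sides; the door's inner face is 44 mm behind the point. The jar's bay is next to it towards the hinge.
- heatsink_mid (a point): Centre of the heat sink to be stowed: bare silver aluminium finned block, 48 x 48 x 50 mm high, 0.14 to 0.28 kg, standing on the bench fins up; x, y along its sides, z up.
- copper_sink_mid (a point): Centre of a copper-coloured heat sink of the same shape and size, on the bench: leave it.
- jar_mid (a point): Centre of a white jar, 38 mm diameter, 40 high with black lid, loose in the tray bay nearest the hinge: must stay standing there.
- multimeter: Orange multimeter, 150 x 76 x 40 mm, lying on the bench; origin under its middle. Leave it.
- can: Small can with a paper label, 60 mm diameter, 68 high, origin under its middle. Leave it.
- fan: Black fan, 80 x 80 x 25 mm, lying flat, origin under its middle. Leave it.
- screwdriver: Screwdriver lying on the bench left of the cupboard. Leave it.
- parts_bin: Yellow open bin, 100 x 140 x 45 mm, origin under its middle, at the robot's left. Leave it.

How it is judged:
By the outcome, as a careful person would: the job done as asked, in the order asked, and still so for the second after the job is handed in, with the robot touching nothing.
It also fails if it takes over 69 s, if anything falls off the work surface, if the arm or the gripper's body presses on something with over 40 N, if the wrist force passes 120 N, or if a joint passes its speed limit or range.

## Working session

There is one attempt and no reset: what is moved stays moved. The work goes in short steps, Python scripts to look and compute and a tool call to move; the robot and the scene stay as the last step left them, time stands still between calls to the robot, and variables do not carry over. Pictures are saved under pics/ and viewed, and the job is handed in when it is done.

Besides the shell and the picture viewer there is one more tool, called after "Request:" in YAML: its name, and indented under it one key for each argument. move_arm: Moves the arm, as the interface text tells. Its arguments: {"type":"object","properties":{"steps":{"type":"array"},"grip":{"type":"number"}},"required":["steps"]}

```bash
mkdir -p pics; ls
python3 - <<'E'
from cell import status, vision, manip
import cv2,numpy as np
for n in ["scene","top","wrist"]:
    c=vision.calibration(n); print(n,np.round(c["K"],1).tolist(),np.round(c["pose"],4).tolist(),[k for k in c])
    cv2.imwrite(f"pics/{n}0.png",cv2.cvtColor(vision.capture(n),cv2.COLOR_RGB2BGR))
print(status.sense())
E
```

```text
pics
scene [[421.3, 0.0, 282.4], [0.0, 421.3, 202.1], [0.0, 0.0, 1.0]] [[0.8811, -0.3263, 0.3422, 0.9998], [0.4729, 0.611, -0.6349, -0.8161], [-0.0019, 0.7212, 0.6927, 1.0307], [0.0, 0.0, 0.0, 1.0]] ['K', 'pose']
top [[523.9, 0.0, 284.4], [0.0, 523.9, 214.9], [0.0, 0.0, 1.0]] [[0.0219, 0.9963, -0.0831, 0.4262], [-0.9996, 0.0233, 0.016, 0.0229], [0.0178, 0.0827, 0.9964, 1.5007], [0.0, 0.0, 0.0, 1.0]] ['K', 'pose']
wrist [[355.2, 0.0, 283.0], [0.0, 355.2, 207.6], [0.0, 0.0, 1.0]] [[0.4267, -0.8569, -0.2891, 0.1709], [0.9044, 0.4036, 0.1384, 0.5545], [-0.0019, -0.3205, 0.9472, 0.3727], [0.0, 0.0, 0.0, 1.0]] ['K', 'pose']
{'time': 0.15, 'joints': array([ 9.89420049e-01,  3.13803274e-01,  4.52236783e-02,  1.30360211e+00,
       -8.77647863e-06,  1.43122464e+00]), 'joint_vel': array([-0.00038008, -0.00097567,  0.00300904, -0.00027609,  0.00196764,
       -0.00099676]), 'effort': array([ 1.65052825e-03, -4.81066561e+01,  2.98815465e+01,  1.39381280e-02,
       -1.37436145e-04, -2.99892088e-05]), 'tool_pos': array([0.24563278, 0.51946054, 0.23062108]), 'ee_rot': array([ 0.69038344, -0.15510405,  0.15476433, -0.6894646 ]), 'wrist_force': array([ 0.60278325, -0.0534456 ,  0.16480295]), 'torque': array([-0.04715941, -0.02616361, -0.02080683]), 'width': 0.08559733007351651}
```

View pics/scene0.png

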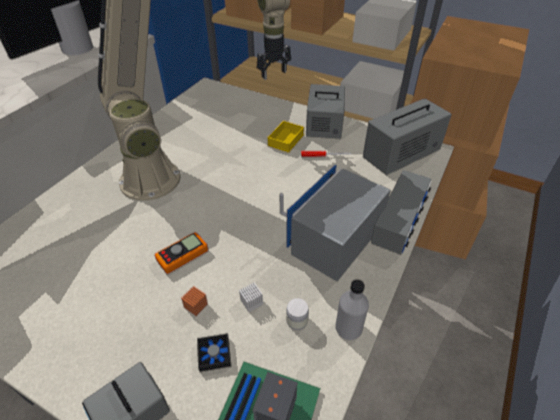

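View pics/top0.png

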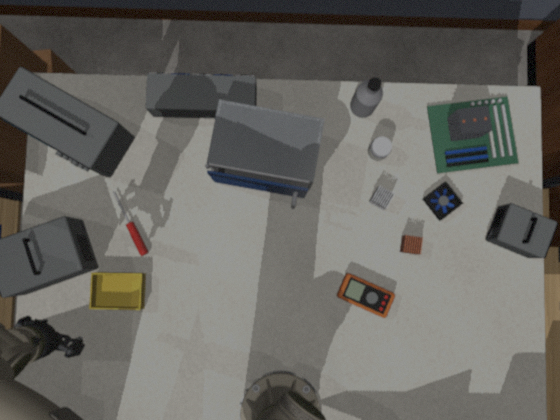

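View pics/wrist0.png

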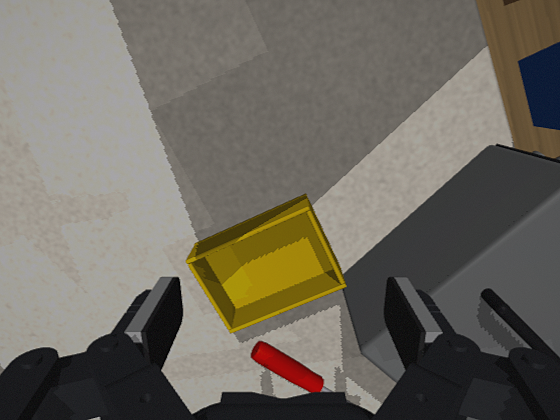

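Run:
```python
import cv2
t=cv2.imread("pics/top0.png"); s=cv2.imread("pics/scene0.png")
cv2.imwrite("pics/t1.png",cv2.resize(t[95:215,200:330],None,fx=5,fy=5,interpolation=cv2.INTER_CUBIC))
cv2.imwrite("pics/t2.png",cv2.resize(t[160:270,360:460],None,fx=5,fy=5,interpolation=cv2.INTER_CUBIC))
cv2.imwrite("pics/s1.png",cv2.resize(s[155:325,180:400],None,fx=3.5,fy=3.5,interpolation=cv2.INTER_CUBIC))
```

```text
(no output)
```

View pics/t1.png

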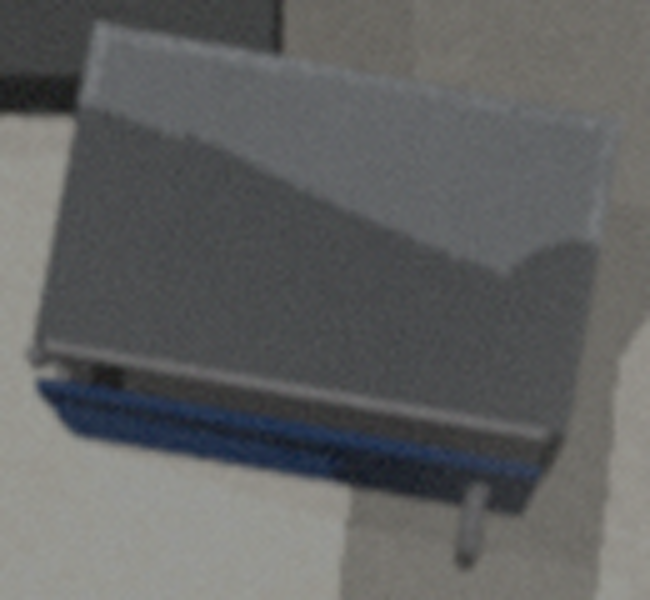

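View pics/t2.png

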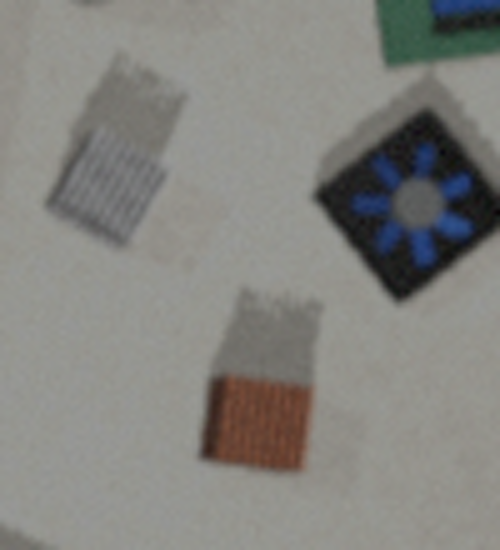

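View pics/s1.png

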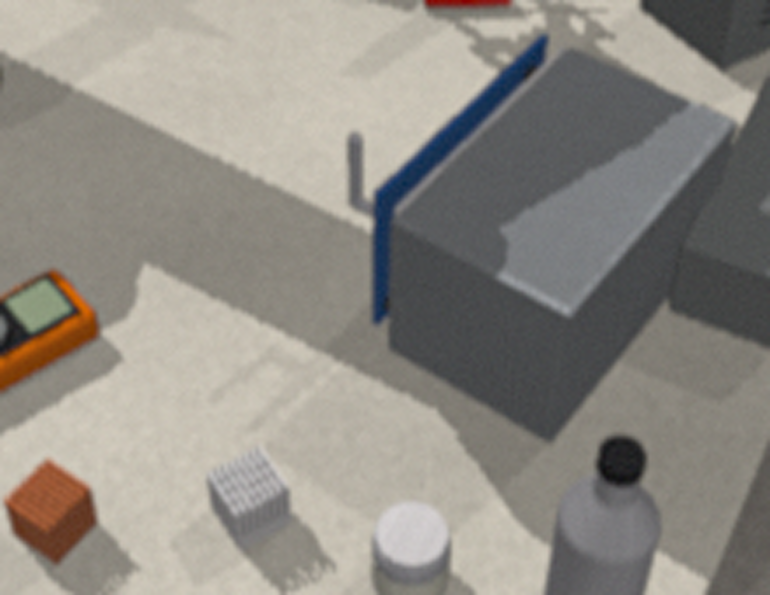

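```bash
cat > h.py <<'E'
import numpy as np, cv2
from scipy.optimize import least_squares
from scipy.spatial.transform import Rotation as R
from cell import status, vision, manip
CAL={}
def cal(n):
    if n=="wrist": return vision.calibration(n)
    if n not in CAL: CAL[n]=vision.calibration(n)
    return CAL[n]
def proj(c,P):
    P=np.atleast_2d(P);T=c["pose"];q=(P-T[:3,3])@T[:3,:3]
    q=q*[1,-1,-1]; u=q@c["K"].T; return u[:,:2]/u[:,2:]
def ray(c,uv,z):
    d=np.linalg.inv(c["K"])@[uv[0],uv[1],1]; d=d*[1,-1,-1]; T=c["pose"]; d=T[:3,:3]@d
    return T[:3,3]+d*(z-T[2,3])/d[2]
def save(name,n,crop=None,f=1):
    im=cv2.cvtColor(vision.capture(n),cv2.COLOR_RGB2BGR)
    if crop: im=im[crop[1]:crop[3],crop[0]:crop[2]]
    if f!=1: im=cv2.resize(im,None,fx=f,fy=f,interpolation=cv2.INTER_CUBIC)
    cv2.imwrite(f"pics/{name}.png",im)
def rot(a): return np.array([[np.cos(a),-np.sin(a)],[np.sin(a),np.cos(a)]])
E
python3 - <<'E'
from h import *
T=lambda u,v:(np.array([u,v])/5+[200,95]); S=lambda u,v:(np.array([u,v])/3.5+[180,155]); T2=lambda u,v:(np.array([u,v])/5+[360,160])
top,sc=cal("top"),cal("scene")
obs=[("top",(0,-.14,.165),T(550,435)),("top",(0,.14,.165),T(40,350)),("top",(.17,.14,.165),T(97,22)),("top",(.17,-.14,.165),T(618,122)),
("scene",(0,-.14,.165),S(390,215)),("scene",(.17,-.14,.165),S(568,312)),("scene",(.17,.14,.165),S(735,122)),("scene",(0,.14,.165),S(565,50)),("scene",(0,-.14,0),S(390,348)),("scene",(.17,-.14,0),S(550,438))]
def w(p,l): return np.r_[rot(p[2])@l[:2]+p[:2],l[2]]
f=lambda p:np.concatenate([proj(cal(n),w(p,l))[0]-uv for n,l,uv in obs])
r=least_squares(f,[.65,.05,0],loss="soft_l1"); print(r.x, np.round(r.fun.reshape(-1,2),1).tolist())
def tri(a,b):
    g=lambda P:np.r_[proj(top,P)[0]-a,proj(sc,P)[0]-b]
    q=least_squares(g,[.6,0,.1]); return q.x,q.fun
print("handle top tri",tri(T(465,558),S(355,138)), ray(top,T(465,558),.195), ray(sc,S(355,138),.195))
for nm,pts in (("t",[(97,128),(168,170),(127,245),(55,205)]),):
    print([ray(top,T2(*p),.05).round(4).tolist() for p in pts])
print([ray(sc,S(*p),.05).round(4).tolist() for p in [(207,487),(262,450),(290,490),(235,530)]])
print("copper",ray(top,T2(262,422),.05), ray(sc,S(50,488),.05))
E
```

```text
[ 0.6452455   0.07054293 -0.15505366] [[2.0, 0.2], [-3.1, -2.0], [-2.2, -0.0], [-0.4, -0.9], [-0.6, 1.2], [-0.4, 0.9], [-0.3, -0.8], [0.5, -1.4], [-1.3, -0.1], [-0.6, 1.3]]
handle top tri (array([ 0.56051485, -0.01754242,  0.18584172]), array([-0.76125648, -1.2624514 , -1.71400715,  0.17782829])) [ 0.55644731 -0.01923378  0.195     ] [ 0.56932579 -0.0231713   0.195     ]
[[0.6357, -0.2647, 0.05], [0.613, -0.3048, 0.05], [0.5703, -0.282, 0.05], [0.5918, -0.2415, 0.05]]
[[0.583, -0.2938, 0.05], [0.6031, -0.2436, 0.05], [0.6417, -0.2655, 0.05], [0.6227, -0.3164, 0.05]]
copper [ 0.47327726 -0.35782304  0.05      ] [ 0.47524547 -0.35248237  0.05      ]
```

```bash
cat >> h.py <<'E'
def plan(xyz, jaw=None, zdir=None):
    """shift (cm, tool axes) and yaw to reach world xyz with tool z axis heading jaw(rad, world, mod pi)"""
    s=status.sense(); M=R.from_quat(s["ee_rot"]).as_matrix()
    d=M.T@(np.array(xyz)-s["tool_pos"])*100
    cur=np.arctan2(M[1,2],M[0,2]); yaw=0
    if jaw is not None:
        yaw=-(jaw-cur); yaw=(yaw+np.pi/2)%np.pi-np.pi/2
    print("pos",s["tool_pos"].round(4),"jawdir",round(cur,3),"xdir",round(np.arctan2(M[1,0],M[0,0]),3),"F",s["wrist_force"].round(1),"w",round(s["width"],4),"t",round(s["time"],2),"j6",s["joints"].round(2))
    print("shift cm",d.round(2),"yaw",round(yaw,3)); return d,yaw
E
python3 - <<'E'
from h import *
s=status.sense(); M=R.from_quat(s["ee_rot"]).as_matrix(); print(M.round(3))
C=cal("wrist")["pose"]; print("cam in tool",(M.T@(C[:3,3]-s["tool_pos"])).round(4),(M.T@C[:3,:3]).round(3))
plan([.50,-.03,.30],-.155)
E
```

```text
[[ 0.904 -0.001  0.428]
 [-0.428 -0.001  0.904]
 [-0.    -1.    -0.001]]
cam in tool [-0.0825 -0.1422 -0.0004] [[-0.001 -0.947 -0.321]
 [ 0.     0.321 -0.947]
 [ 1.    -0.001 -0.   ]]
pos [0.2456 0.5195 0.2306] jawdir 1.129 xdir -0.442 F [ 0.6 -0.1  0.2] w 0.0856 t 0.15 j6 [ 0.99  0.31  0.05  1.3  -0.    1.43]
shift cm [ 46.49  -6.89 -38.8 ] yaw 1.284
```

Request:
move_arm:
  steps:
    - [[0, -6.9, 0], 0.1]
    - [[46.5, -6.9, -38.8], 1.28]
    - [[46.5, -6.9, -38.8], 1.28]
    - [[46.5, -6.9, -38.8], 1.28]
    - [[46.5, -6.9, -38.8], 1.28]
    - [[46.5, -6.9, -38.8], 1.28]
    - [[46.5, -6.9, -38.8], 1.28]
    - [[46.5, -6.9, -38.8], 1.28]

```text
time: 0.95
tool_pos: [0.3931, 0.2005, 0.2923]
ee_rot: [0.493, -0.507, 0.507, -0.493]
wrist_force: [1.8, 1.4, -0.4]
width: 0.0851
```

Run:
```python
from h import *
plan([.50,-.03,.30],-.155)
```

```text
pos [0.3931 0.2005 0.2923] jawdir -0.027 xdir -1.598 F [ 1.8  1.4 -0.4] w 0.0851 t 0.95 j6 [ 0.29  0.04 -0.14  1.39  0.    1.89]
shift cm [22.75 -0.77 11.3 ] yaw 0.128
```

Request:
move_arm:
  steps:
    - [[22.7, -0.8, 11.3], -1.2]
    - [[22.7, -0.8, 11.3], -1.2]
    - [[22.7, -0.8, 11.3], -1.2]
    - [[22.7, -0.8, 11.3], -1.2]
    - [[22.7, -0.8, 11.3], -1.2]
    - [[22.7, -0.8, 11.3], -1.2]
    - [[22.7, -0.8, 11.3], -1.2]
    - [[22.7, -0.8, 11.3], -1.2]

```text
time: 1.75
tool_pos: [0.5013, -0.0284, 0.2996]
ee_rot: [-0.686, 0.17, -0.169, 0.686]
wrist_force: [0.1, 0.7, -0.3]
width: 0.0853
```

Request:
move_arm:
  steps:
    - [[0, 0, 0], -1.2]
    - [[0, 0, 0], -1.2]
    - [[0, 0, 0], -1.2]
    - [[0, 0, 0], -1.2]
    - [[0, 0, 0], -1.2]
    - [[0, 0, 0], -1.2]
    - [[0, 0, 0], -1.2]
    - [[0, 0, 0], -1.2]

```text
time: 2.55
tool_pos: [0.5009, -0.0269, 0.3]
ee_rot: [-0.662, -0.248, 0.248, 0.662]
wrist_force: [0.8, 0.2, 0.2]
width: 0.0856
```

Run:
```python
from h import *
plan([.50,-.03,.30],-.155)
save("w1","wrist")
```

```text
pos [ 0.5009 -0.0269  0.3   ] jawdir 2.288 xdir 0.717 F [0.8 0.2 0.2] w 0.0856 t 2.55 j6 [-0.21  0.16  0.01  1.43  0.   -0.93]
shift cm [-0.27 -0.   -0.17] yaw -0.698
```

View pics/w1.png

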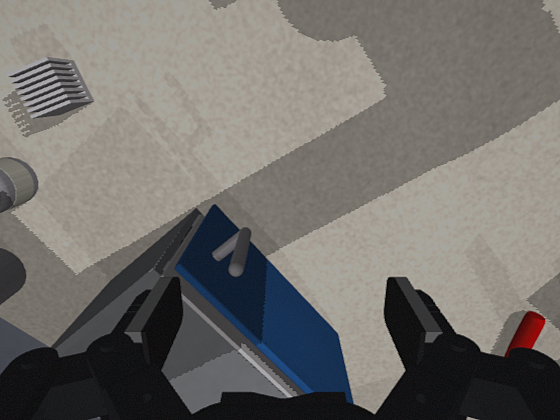

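Run:
```python
from h import *
im=cv2.imread("pics/w1.png")
cv2.imwrite("pics/w1a.png",cv2.resize(im[190:400,150:360],None,fx=2.8,fy=2.8,interpolation=cv2.INTER_CUBIC))
cv2.imwrite("pics/w1b.png",cv2.resize(im[40:140,0:120],None,fx=5,fy=5,interpolation=cv2.INTER_CUBIC))
c=cal("wrist");np.save("c_w1.npy",c,allow_pickle=True)
print(status.sense()["tool_pos"])
print(ray(c,(238,267),.195),ray(c,(243,235),.115))
```

```text
[ 0.50085818 -0.02694302  0.29996458]
[ 0.56117514 -0.02051125  0.195     ] [ 0.56969054 -0.01940316  0.115     ]
```

View pics/w1a.png

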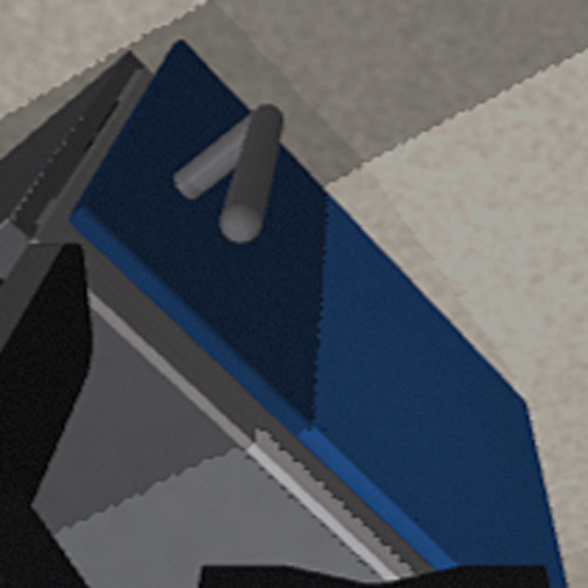

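View pics/w1b.png

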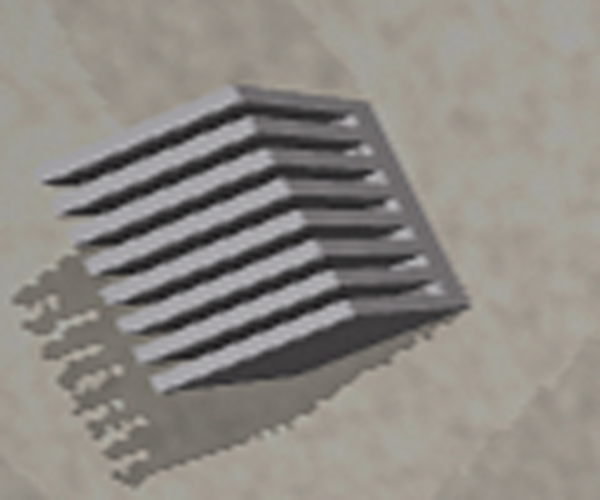

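Run:
```python
from h import *
c=np.load("c_w1.npy",allow_pickle=True).item()
A=lambda u,v:(u/2.8+150,v/2.8+190);B=lambda u,v:(u/5,v/5+40)
print("post",ray(c,A(240,222),.195),ray(c,A(268,118),.115))
p,q=ray(c,A(84,207),.174),ray(c,A(460,568),.174); print("door edge",p,q,"angle of edge",np.arctan2(*(q-p)[1::-1])-np.pi/2)
P=np.array([ray(c,B(*x),.05) for x in [(240,85),(42,183),(160,390),(350,305)]]);print(P.round(4),P.mean(0))
for i in range(4): d=P[(i+1)%4]-P[i]; print(np.linalg.norm(d),np.arctan2(d[1],d[0]))
```

```text
post [ 0.56390479 -0.02058698  0.195     ] [ 0.56551811 -0.01933664  0.115     ]
door edge [ 0.60163373 -0.05370437  0.174     ] [0.62849364 0.12621212 0.174     ] angle of edge -0.14819646569646627
[[ 0.5752 -0.2807  0.05  ]
 [ 0.619  -0.3019  0.05  ]
 [ 0.6403 -0.2631  0.05  ]
 [ 0.598  -0.2416  0.05  ]] [ 0.60812853 -0.27184134  0.05      ]
0.04870295901293018 -0.4519281741222364
0.0443108636764987 1.0688533256798778
0.04745419223518805 2.671966312973669
0.04522868343842836 -2.099553896295863
```

Run:
```python
from h import *
plan([.5645,-.020,.25],-.152)
```

```text
pos [ 0.5009 -0.0269  0.3   ] jawdir 2.294 xdir 0.723 F [-0.   0.6  0.3] w 0.0852 t 2.6 j6 [-0.21  0.16  0.01  1.43  0.   -0.94]
shift cm [ 5.23  4.99 -3.69] yaw -0.696
```

Request:
move_arm:
  steps:
    - [[5.2, 3, -3.7], -0.7]
    - [[5.2, 5, -3.7], -0.7]
    - [[5.2, 5, -3.7], -0.7]
    - [[5.2, 5, -3.7], -0.7]
    - [[5.2, 5, -3.7], -0.7]
    - [[5.2, 5, -3.7], -0.7]
    - [[5.2, 5, -3.7], -0.7]
  grip: 4.0

```text
time: 3.3
tool_pos: [0.5645, -0.021, 0.2501]
ee_rot: [-0.539, -0.457, 0.458, 0.539]
wrist_force: [0.7, -0.9, 0.5]
width: 0.04
```

Run:
```python
from h import *
plan([.5645,-.020,.145],-.152)
save("w2","wrist")
```

```text
pos [ 0.5645 -0.021   0.2501] jawdir 2.978 xdir 1.407 F [ 0.7 -0.9  0.5] w 0.04 t 3.3 j6 [-0.18  0.29  0.06  1.34  0.   -1.59]
shift cm [1.000e-01 1.051e+01 1.000e-02] yaw -0.011
```

View pics/w2.png

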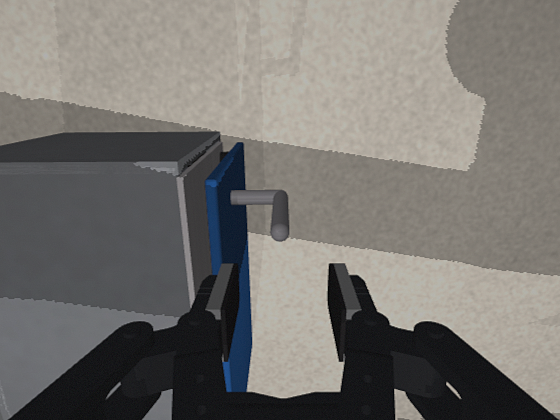

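Run:
```python
from h import *
print(ray(cal("wrist"),(281,232),.195),status.sense()["tool_pos"])
```

```text
[ 0.56546624 -0.02199998  0.195     ] [ 0.56456039 -0.02103463  0.25020106]
```

Request:
move_arm:
  steps:
    - [[0.1, 4, 0], 0]
    - [[0.1, 7, 0], 0]
    - [[0.1, 9, 0], 0]
    - [[0.1, 10.2, 0], 0]
    - [[0.1, 10.5, 0], 0]
    - [[0.1, 10.5, 0], 0]

```text
time: 3.95
tool_pos: [0.565, -0.0201, 0.1456]
ee_rot: [0.538, 0.458, -0.458, -0.538]
wrist_force: [-0.5, 0.3, 0.8]
width: 0.0398
```

Request:
move_arm:
  steps:
    - [[0, 0, 0], 0]
    - [[0, 0, 0], 0]
    - [[0, 0, 0], 0]
  grip: 1.6

```text
time: 4.25
tool_pos: [0.5654, -0.0202, 0.1462]
ee_rot: [0.539, 0.459, -0.458, -0.538]
wrist_force: [-0.9, -0.3, 0.0]
width: 0.0163
```

Request:
move_arm:
  steps:
    - [[0.14, 0, 0.47], 0.02]
    - [[0.29, 0, 0.93], 0.04]
    - [[0.44, 0, 1.4], 0.06]
    - [[0.61, 0, 1.86], 0.08]
    - [[0.79, 0, 2.31], 0.1]
    - [[0.97, 0, 2.77], 0.12]
    - [[1.17, 0, 3.22], 0.14]
    - [[1.37, 0, 3.66], 0.16]

```text
time: 5.05
tool_pos: [0.5302, -0.0003, 0.1453]
ee_rot: [-0.573, -0.414, 0.414, 0.574]
wrist_force: [1.2, -0.6, 0.9]
width: 0.0163
```

```bash
cat >> h.py <<'E'
def arc(thetas,lx,lz):
    """handle-type arc: tool point at (-lx,+lz) from hinge in tool (x,z)"""
    for t in thetas:
        c,s=np.cos(t),np.sin(t); print([round((-lx*(c-1)+lz*s)*100,2),0,round((lx*s+lz*(c-1))*100,2)],round(t,3))
E
python3 - <<'E'
from h import *
s=status.sense();M=R.from_quat(s["ee_rot"]).as_matrix()
H=np.array([.6663,.2022,s["tool_pos"][2]]); print("hinge in tool",(M.T@(H-s["tool_pos"])).round(4)*100,np.linalg.norm(H-s["tool_pos"]))
plan(H)
arc(np.arange(1,9)*.05,.235,.067)
E
```

```text
hinge in tool [23.51 -0.   -6.52] 0.24400861450161346
pos [ 5.302e-01 -3.000e-04  1.453e-01] jawdir 2.82 xdir 1.25 F [ 1.2 -0.6  0.9] w 0.0163 t 5.05 j6 [-0.15  0.27 -0.23  1.07  0.   -1.4 ]
shift cm [23.51 -0.   -6.52] yaw 0
[np.float64(0.36), 0, np.float64(1.17)] 0.05
[np.float64(0.79), 0, np.float64(2.31)] 0.1
[np.float64(1.27), 0, np.float64(3.44)] 0.15
[np.float64(1.8), 0, np.float64(4.54)] 0.2
[np.float64(2.39), 0, np.float64(5.61)] 0.25
[np.float64(3.03), 0, np.float64(6.65)] 0.3
[np.float64(3.72), 0, np.float64(7.65)] 0.35
[np.float64(4.46), 0, np.float64(8.62)] 0.4
```

Run:
```python
from h import *
save("w3","wrist")
```

```text
(no output)
```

View pics/w3.png

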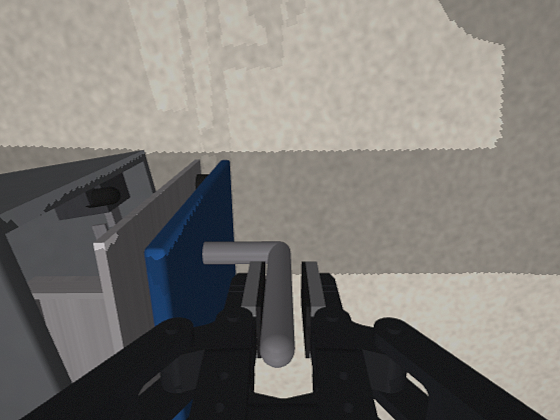

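Request:
move_arm:
  steps:
    - [[0.29, 0, 0.93], 0.04]
    - [[0.79, 0, 2.31], 0.1]
    - [[1.27, 0, 3.44], 0.15]
    - [[1.8, 0, 4.54], 0.2]
    - [[2.39, 0, 5.61], 0.25]
    - [[3.03, 0, 6.65], 0.3]
    - [[3.72, 0, 7.65], 0.35]
    - [[4.46, 0, 8.62], 0.4]

```text
time: 5.9
tool_pos: [0.4628, 0.0689, 0.1452]
ee_rot: [0.645, 0.291, -0.291, -0.644]
wrist_force: [3.0, -0.9, -1.0]
width: 0.0162
```

Run:
```python
from h import *
s=status.sense();M=R.from_quat(s["ee_rot"]).as_matrix()
H=np.array([.6663,.2022,s["tool_pos"][2]]); print("hinge in tool",(M.T@(H-s["tool_pos"])).round(4)*100,np.linalg.norm(H-s["tool_pos"]))
plan(H)
```

```text
hinge in tool [ 2.345e+01  1.000e-02 -6.460e+00] 0.243218564382216
pos [0.4628 0.0689 0.1452] jawdir 2.42 xdir 0.849 F [ 3.  -0.9 -1. ] w 0.0162 t 5.9 j6 [-0.02  0.15 -0.38  1.04 -0.   -0.87]
shift cm [ 2.345e+01  1.000e-02 -6.460e+00] yaw 0
```

Good, tracks the arc. Continue.

Request:
move_arm:
  steps:
    - [[0.36, 0, 1.17], 0.05]
    - [[0.79, 0, 2.31], 0.1]
    - [[1.27, 0, 3.44], 0.15]
    - [[1.8, 0, 4.54], 0.2]
    - [[2.39, 0, 5.61], 0.25]
    - [[3.03, 0, 6.65], 0.3]
    - [[3.72, 0, 7.65], 0.35]
    - [[4.46, 0, 8.62], 0.4]

```text
time: 6.7
tool_pos: [0.4273, 0.1591, 0.1452]
ee_rot: [0.69, 0.157, -0.157, -0.689]
wrist_force: [2.2, -1.7, 0.8]
width: 0.0158
```

Request:
move_arm:
  steps:
    - [[0.36, 0, 1.17], 0.05]
    - [[0.79, 0, 2.31], 0.1]
    - [[1.27, 0, 3.44], 0.15]
    - [[1.8, 0, 4.54], 0.2]
    - [[2.39, 0, 5.61], 0.25]
    - [[3.03, 0, 6.65], 0.3]
    - [[3.72, 0, 7.65], 0.35]
    - [[4.46, 0, 8.62], 0.4]

```text
time: 7.5
tool_pos: [0.4294, 0.2559, 0.1451]
ee_rot: [0.707, 0.017, -0.018, -0.706]
wrist_force: [0.4, -1.7, 1.7]
width: 0.0158
```

Run:
```python
from h import *
s=status.sense();M=R.from_quat(s["ee_rot"]).as_matrix()
H=np.array([.6663,.2022,s["tool_pos"][2]]); print("hinge in tool",(M.T@(H-s["tool_pos"])).round(4)*100,np.linalg.norm(H-s["tool_pos"]))
plan(H)
save("w4","wrist")
```

```text
hinge in tool [ 2.34e+01 -2.00e-02 -6.52e+00] 0.24293551272054237
pos [0.4294 0.2559 0.1451] jawdir 1.619 xdir 0.049 F [ 0.4 -1.7  1.7] w 0.0158 t 7.5 j6 [ 0.38  0.22 -0.3   1.06 -0.    0.33]
shift cm [ 2.34e+01 -2.00e-02 -6.52e+00] yaw 0
```

View pics/w4.png

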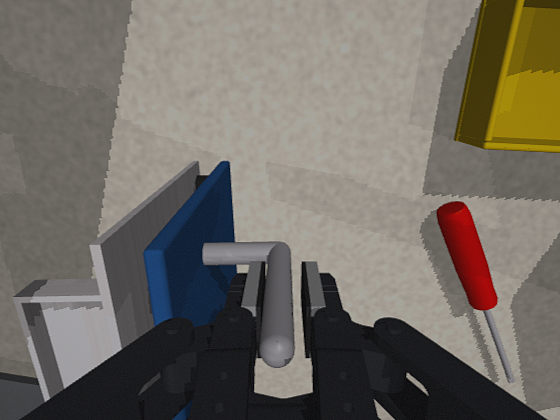

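Request:
move_arm:
  steps:
    - [[0.36, 0, 1.17], 0.05]
    - [[0.79, 0, 2.31], 0.1]
    - [[1.27, 0, 3.44], 0.15]
    - [[1.8, 0, 4.54], 0.2]
    - [[2.39, 0, 5.61], 0.25]
    - [[2.76, 0, 6.25], 0.28]
    - [[2.76, 0, 6.2], 0.28]

```text
time: 8.25
tool_pos: [0.4543, 0.3197, 0.1448]
ee_rot: [0.703, -0.081, 0.08, -0.702]
wrist_force: [-1.0, 0.9, 0.2]
width: 0.0158
```

Request:
move_arm:
  steps:
    - [[0, 0, -0.15], 0]
    - [[0, 0, -0.15], 0]
  grip: 3.0

```text
time: 8.45
tool_pos: [0.4537, 0.3173, 0.1451]
ee_rot: [0.703, -0.081, 0.08, -0.702]
wrist_force: [0.6, -1.0, -0.5]
width: 0.0302
```

Run:
```python
from h import *
plan([.6663,.2022,.145])
save("w5","wrist"); save("top5","top"); save("scene5","scene")
```

```text
pos [0.4537 0.3173 0.1451] jawdir 1.342 xdir -0.228 F [ 0.6 -1.  -0.5] w 0.0302 t 8.45 j6 [ 0.47  0.31 -0.17  1.09 -0.    0.69]
shift cm [23.32  0.   -6.39] yaw 0
```

View pics/w5.png

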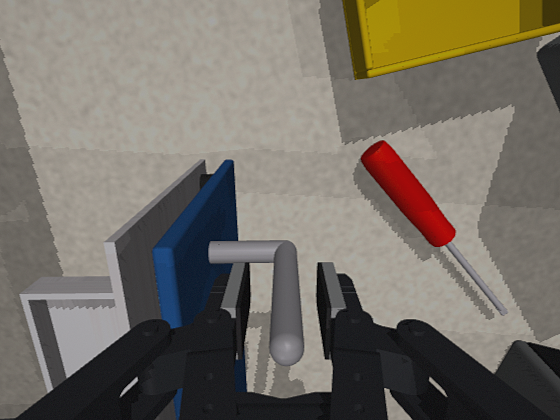

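View pics/top5.png

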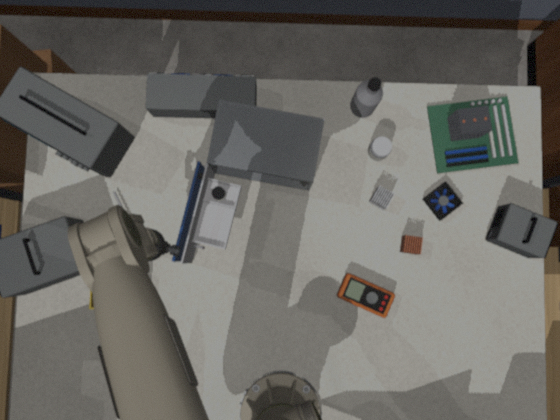

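View pics/scene5.png

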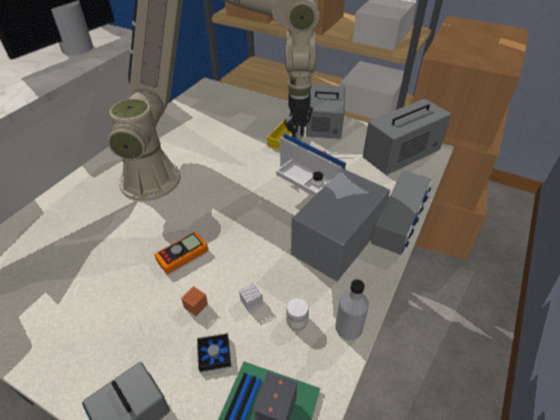

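Run:
```python
from h import *
c=cal("wrist"); print("post",ray(c,(286,351),.195),status.sense()["tool_pos"])
H=np.array([.6663,.2022]);p=ray(c,(286,351),.195)[:2]-H; print(np.linalg.norm(p), np.arctan2(p[1],p[0]))
q=np.array([.5645,-.020])-H; print("a",(np.arctan2(q[1],q[0])-np.arctan2(p[1],p[0]))%6.283)
plan([.56,-.20,.28],2.68)
```

```text
post [0.45118727 0.31881599 0.195     ] [0.45399339 0.31758442 0.14535762]
0.2446891368231079 2.6448227843123044
a 1.6377735860834983
pos [0.454  0.3176 0.1454] jawdir 1.342 xdir -0.229 F [-0.2 -0.3 -0.2] w 0.0298 t 8.6 j6 [ 0.47  0.31 -0.17  1.09  0.    0.69]
shift cm [ 22.07 -13.47 -48.  ] yaw -1.338
```

Request:
move_arm:
  steps:
    - [[0, -2, 0], 0]
    - [[0, -6, 0], 0]
    - [[0, -10, 0], 0]
    - [[0, -13, 0], 0]

```text
time: 9.0
tool_pos: [0.4544, 0.3179, 0.278]
ee_rot: [-0.702, 0.08, -0.081, 0.703]
wrist_force: [-0.1, 0.1, 0.9]
width: 0.0303
```

Request:
move_arm:
  steps:
    - [[22, 0, -48], -1.34]
    - [[22, 0, -48], -1.34]
    - [[22, 0, -48], -1.34]
    - [[22, 0, -48], -1.34]
    - [[22, 0, -48], -1.34]
    - [[22, 0, -48], -1.34]
    - [[22, 0, -48], -1.34]
    - [[22, 0, -48], -1.34]
  grip: 7.0

```text
time: 9.8
tool_pos: [0.5268, -0.0357, 0.2756]
ee_rot: [0.644, 0.293, -0.293, -0.644]
wrist_force: [0.9, -0.2, 0.5]
width: 0.0702
```

Run:
```python
from h import *
plan([.608,-.272,.22],2.68)
```

```text
pos [ 0.5268 -0.0357  0.2756] jawdir 2.425 xdir 0.854 F [ 0.9 -0.2  0.5] w 0.0702 t 9.8 j6 [-0.22  0.21  0.02  1.38  0.   -1.07]
shift cm [-12.49   5.56 -21.64] yaw -0.255
```

Request:
move_arm:
  steps:
    - [[-12.5, 2, -21.6], -0.25]
    - [[-12.5, 4, -21.6], -0.25]
    - [[-12.5, 5.6, -21.6], -0.25]
    - [[-12.5, 5.6, -21.6], -0.25]
    - [[-12.5, 5.6, -21.6], -0.25]
    - [[-12.5, 5.6, -21.6], -0.25]
    - [[-12.5, 5.6, -21.6], -0.25]
    - [[-12.5, 5.6, -21.6], -0.25]

```text
time: 10.6
tool_pos: [0.6059, -0.2696, 0.2196]
ee_rot: [-0.603, -0.369, 0.369, 0.603]
wrist_force: [-0.2, 0.7, 0.0]
width: 0.07
```

Run:
```python
from h import *
plan([.608,-.272,.22],2.68)
c=cal("wrist");np.save("c_w6.npy",c,allow_pickle=True)
save("w6","wrist")
```

```text
pos [ 0.6059 -0.2696  0.2196] jawdir 2.669 xdir 1.099 F [-0.2  0.7  0. ] w 0.07 t 10.6 j6 [-0.54  0.5   0.29  1.37  0.   -1.64]
shift cm [-0.12 -0.04 -0.3 ] yaw -0.011
```

View pics/w6.png

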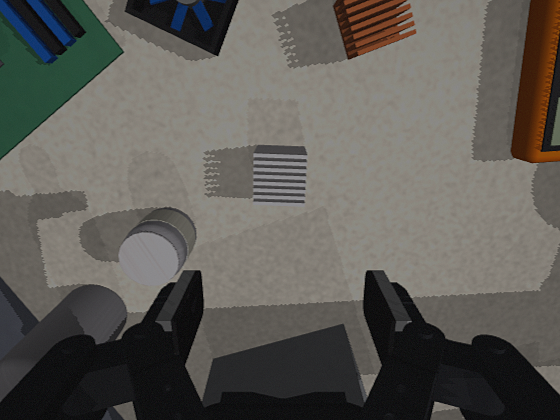

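Run:
```python
from h import *
c=np.load("c_w6.npy",allow_pickle=True).item()
P=np.array([ray(c,x,.05) for x in [(253,152),(306.5,152.5),(305,203),(253,202.5)]]);print(P.round(4),P.mean(0))
for i in range(4): d=P[(i+1)%4]-P[i]; print(np.linalg.norm(d),np.arctan2(d[1],d[0]))
m=P.mean(0)
plan([m[0],m[1],.016],2.68)
```

```text
[[ 0.6161 -0.3074  0.05  ]
 [ 0.5743 -0.2857  0.05  ]
 [ 0.5959 -0.2442  0.05  ]
 [ 0.6384 -0.2664  0.05  ]] [ 0.60616902 -0.27592751  0.05      ]
0.047092200674984534 2.660734504591272
0.046753274846245155 1.0912075108521975
0.04797089535950723 -0.4817672517838819
0.04671681205242061 -2.0691935880020402
pos [ 0.6061 -0.2691  0.2202] jawdir 2.67 xdir 1.1 F [-0.1  0.6  0.5] w 0.0702 t 10.65 j6 [-0.54  0.49  0.29  1.37  0.   -1.64]
shift cm [-0.62 20.42 -0.31] yaw -0.01
```

Request:
move_arm:
  steps:
    - [[-0.6, 5, -0.3], 0]
    - [[-0.6, 9, -0.3], 0]
    - [[-0.6, 13, -0.3], 0]
    - [[-0.6, 16, -0.3], 0]
    - [[-0.6, 18.5, -0.3], 0]
    - [[-0.6, 20, -0.3], 0]
    - [[-0.6, 20.5, -0.3], 0]
    - [[-0.6, 20.5, -0.3], 0]

```text
time: 11.45
tool_pos: [0.6063, -0.2757, 0.0149]
ee_rot: [-0.603, -0.37, 0.37, 0.603]
wrist_force: [0.3, -0.7, 0.8]
width: 0.0696
```

Run:
```python
from h import *
plan([.606,-.276,.015],2.667)
save("w7","wrist")
```

```text
pos [ 0.6063 -0.2757  0.0149] jawdir 2.671 xdir 1.1 F [ 0.3 -0.7  0.8] w 0.0696 t 11.45 j6 [-0.55  0.62 -0.02  0.93  0.   -1.65]
shift cm [-0.04 -0.01  0.01] yaw 0.004
```

View pics/w7.png

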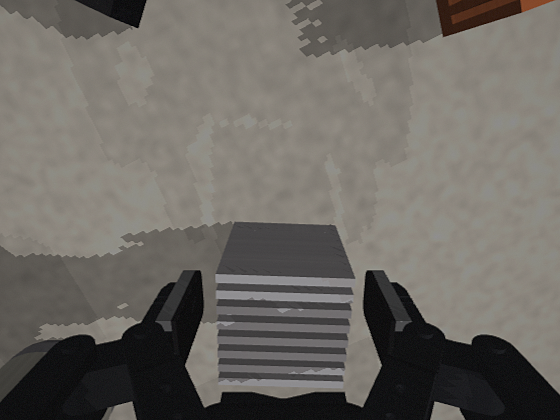

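Request:
move_arm:
  steps:
    - [[0, 0, 0], 0]
    - [[0, 0, 0], 0]
    - [[0, 0, 0], 0]
    - [[0, 0, 0], 0]
    - [[0, 0, 0], 0]
  grip: 4.0

```text
time: 12.0
tool_pos: [0.6074, -0.2776, 0.0164]
ee_rot: [0.604, 0.37, -0.368, -0.602]
wrist_force: [-0.1, 0.9, 6.6]
width: 0.0468
```

Request:
move_arm:
  steps:
    - [[0, -1, 0], 0]
    - [[0, -2, 0], 0]
    - [[0, -4, 0], 0]
    - [[0, -8, 0], 0]
    - [[0, -12, 0], 0]
    - [[0, -16, 0], 0]
    - [[0, -20, 0], 0]
    - [[0, -24, 0], 0]

```text
time: 12.8
tool_pos: [0.6058, -0.277, 0.2567]
ee_rot: [0.603, 0.369, -0.369, -0.603]
wrist_force: [1.2, 0.4, -2.5]
width: 0.0475
```

Run:
```python
from h import *
plan([.50,.06,.26],2.93)
save("w8","wrist")
```

```text
pos [ 0.6058 -0.277   0.2567] jawdir 2.669 xdir 1.098 F [ 1.2  0.4 -2.5] w 0.0475 t 12.8 j6 [-0.55  0.5   0.38  1.46  0.   -1.65]
shift cm [25.19 -0.34 24.76] yaw -0.261
```

View pics/w8.png

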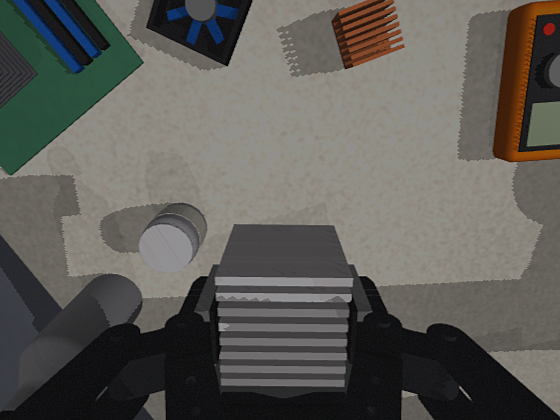

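Run:
```python
from h import *
im=cv2.imread("pics/top5.png")
cv2.imwrite("pics/top5a.png",cv2.resize(im[155:270,165:255],None,fx=5.2,fy=5.2,interpolation=cv2.INTER_CUBIC))
im=cv2.imread("pics/scene5.png")
cv2.imwrite("pics/scene5a.png",cv2.resize(im[125:215,265:365],None,fx=6,fy=6,interpolation=cv2.INTER_CUBIC))
```

```text
(no output)
```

View pics/top5a.png

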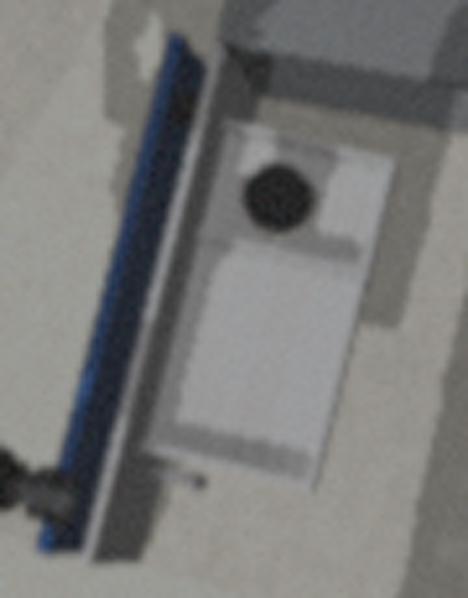

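View pics/scene5a.png

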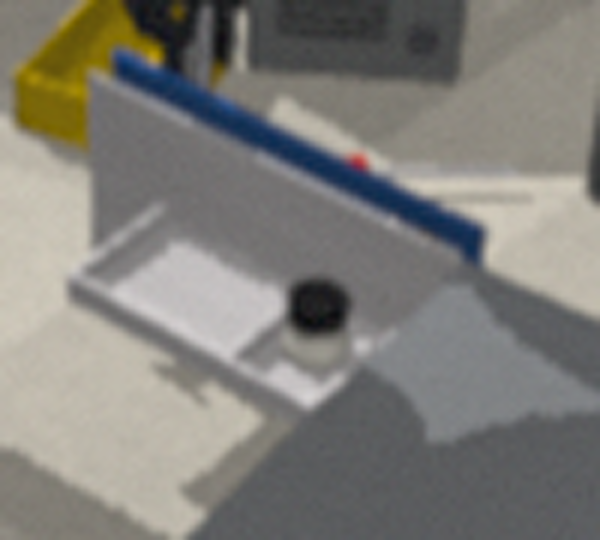

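```bash
cat >> h.py <<'E'
H=np.array([.6663,.2022]); PHI=-.152
def door2w(a,x,y,z):  # x out from inner face, y distance from hinge along door
    return np.r_[H+rot(PHI-a)@[x,-y],z]
def w2door(a,P): 
    l=rot(PHI-a).T@(np.array(P)[:2]-H); return np.array([l[0],-l[1]])
E
python3 - <<'E'
from h import *
t=cal("top");s=cal("scene");a=1.638
A=lambda u,v:(u/5.2+165,v/5.2+155);B=lambda u,v:(u/6+265,v/6+125)
for n,p,z in [("free outer",(317,487),.106),("hinge outer",(393,150),.106),("free wall at door",(155,447),.106),("divider outer",(360,243),.106),("divider outer2",(360,258),.106),("jar top",(280,197),.132),("doortop free",(90,560),.174),("doortop hinge",(215,60),.174)]:
    print(n,w2door(a,ray(t,A(*p),z)).round(4))
for n,p,z in [("free outer",(72,285),.106),("hinge outer",(305,408),.106),("divider outer",(235,358),.106),("jar top",(320,303),.132),("free door top",(92,70),.174)]:
    print(n,w2door(a,ray(s,B(*p),z)).round(4))
E
```

```text
free outer [0.0949 0.2014]
hinge outer [0.0899 0.0241]
free wall at door [0.0097 0.2014]
divider outer [0.0853 0.0749]
divider outer2 [0.0872 0.0824]
jar top [0.043  0.0642]
doortop free [0.0037 0.2614]
doortop hinge [0.0009 0.0103]
free outer [0.0951 0.1924]
hinge outer [0.0908 0.0287]
divider outer [0.0836 0.0828]
jar top [0.0412 0.0581]
free door top [0.0015 0.2582]
```

Run:
```python
from h import *
p=door2w(1.638,.048,.138,.28); print(p,"bay y dir",PHI-1.638+np.pi/2)
plan(p,PHI-1.638+np.pi/2)
```

```text
[0.5211645  0.18535703 0.28      ] bay y dir -0.21920367320510326
pos [ 0.6077 -0.2782  0.2648] jawdir 2.669 xdir 1.098 F [ 1.2 -0.3  3.2] w 0.0473 t 12.85 j6 [-0.55  0.49  0.4   1.46  0.   -1.65]
shift cm [37.33 -1.88 28.79] yaw -0.253
```

Request:
move_arm:
  steps:
    - [[2, -1.5, 1.5], -0.03]
    - [[5, -1.5, 4], -0.06]
    - [[8.5, -1.5, 6.5], -0.1]
    - [[12, -1.5, 9], -0.14]
    - [[15.5, -1.5, 12], -0.18]
    - [[19, -1.5, 15], -0.22]
    - [[22.5, -1.5, 17.5], -0.25]
    - [[26, -1.5, 20], -0.25]

```text
time: 13.65
tool_pos: [0.545, 0.0476, 0.2697]
ee_rot: [-0.552, -0.442, 0.442, 0.552]
wrist_force: [0.7, 0.7, -2.2]
width: 0.0473
```

Request:
move_arm:
  steps:
    - [[3, 0, 2.5], 0]
    - [[5.5, 0, 4.5], 0]
    - [[8, 0, 6.2], 0]
    - [[9.5, 0, 7.4], 0]
    - [[10.5, 0, 8.1], 0]
    - [[11, 0, 8.5], 0]
    - [[11.3, 0, 8.8], 0]
    - [[11.3, 0, 8.8], 0]

```text
time: 14.45
tool_pos: [0.4855, 0.1749, 0.2693]
ee_rot: [0.552, 0.441, -0.441, -0.552]
wrist_force: [0.0, 1.3, -1.8]
width: 0.047
```

Run:
```python
from h import *
plan(door2w(1.638,.048,.138,.14),PHI-1.638+np.pi/2)
save("w9","wrist"); save("top9","top",(140,130,340,280),4)
```

```text
pos [0.4855 0.1749 0.2693] jawdir 2.919 xdir 1.348 F [ 0.   1.3 -1.8] w 0.047 t 14.45 j6 [ 0.19  0.19 -0.02  1.36 -0.   -1.16]
shift cm [ 1.81 12.93 -3.25] yaw -0.003
```

View pics/w9.png

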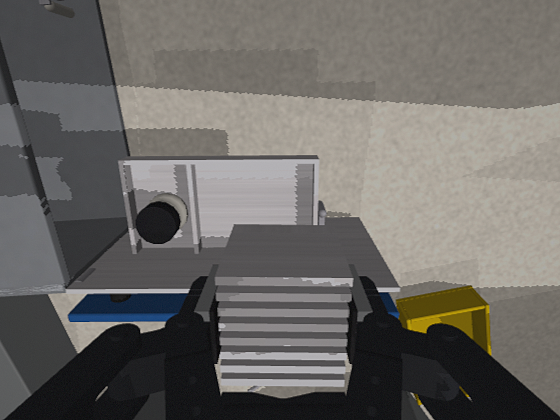

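View pics/top9.png

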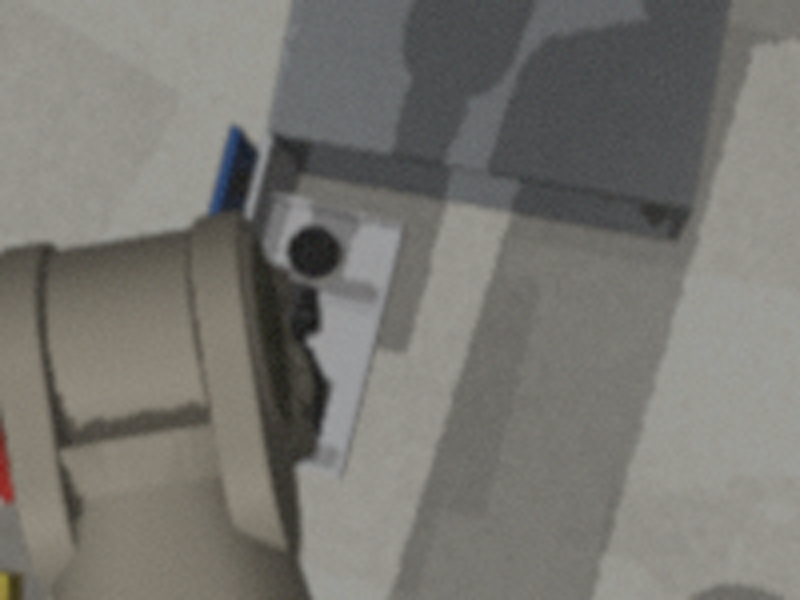

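Run:
```python
from h import *
c=cal("wrist")
for n,p,z in [("div R outer",(196,162),.106),("free wall inner",(313,162),.106),("outer lip",(250,158),.106),("door edge free",(398,289),.174),("door edge hinge",(67,289),.174)]:
    print(n,w2door(1.638,ray(c,p,z)).round(4))
```

```text
div R outer [0.0882 0.0946]
free wall inner [0.0878 0.1964]
outer lip [0.0915 0.1417]
door edge free [0.003 0.258]
door edge hinge [0.0039 0.0048]
```

Run:
```python
from h import *
plan(door2w(1.638,.050,.143,.14),PHI-1.638+np.pi/2)
```

```text
pos [0.4859 0.1744 0.2692] jawdir 2.918 xdir 1.347 F [-0.5  0.1 -2.4] w 0.0476 t 14.55 j6 [ 0.19  0.19 -0.02  1.36 -0.   -1.16]
shift cm [ 1.65 12.92 -2.7 ] yaw -0.004
```

Request:
move_arm:
  steps:
    - [[0.8, 1, -1.2], 0]
    - [[1.6, 3, -2.7], 0]
    - [[1.6, 5, -2.7], 0]
    - [[1.6, 7, -2.7], 0]
    - [[1.6, 8.5, -2.7], 0]
    - [[1.6, 9.5, -2.7], 0]
    - [[1.6, 10, -2.7], 0]
    - [[1.6, 10, -2.7], 0]

```text
time: 15.35
tool_pos: [0.5155, 0.1845, 0.1686]
ee_rot: [-0.552, -0.441, 0.442, 0.553]
wrist_force: [0.3, 0.1, -2.5]
width: 0.0473
```

Run:
```python
from h import *
plan(door2w(1.638,.050,.143,.1085),PHI-1.638+np.pi/2)
save("w10","wrist");save("s10","scene",(245,105,375,215),6)
```

```text
pos [0.5155 0.1845 0.1686] jawdir 2.919 xdir 1.348 F [ 0.3  0.1 -2.5] w 0.0473 t 15.35 j6 [ 0.2   0.29 -0.15  1.14  0.   -1.15]
shift cm [ 0.01  6.01 -0.04] yaw -0.004
```

View pics/w10.png

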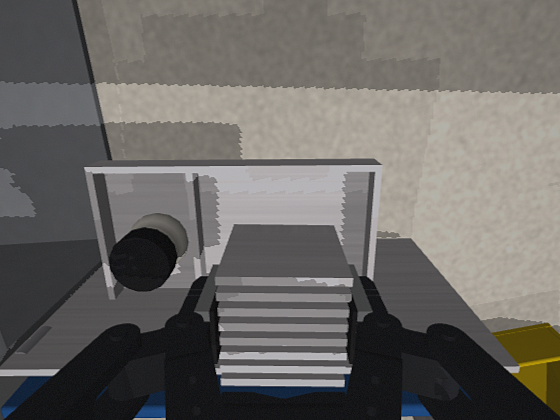

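View pics/s10.png

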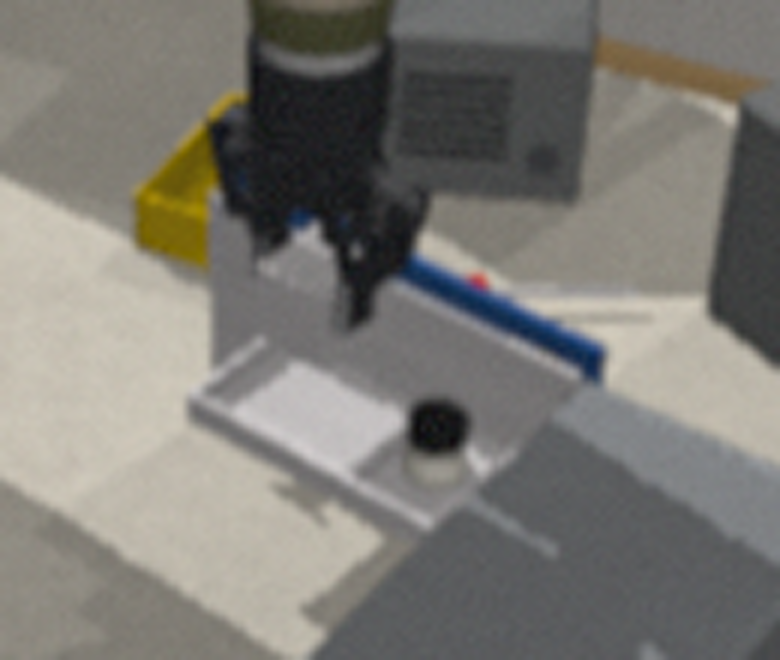

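Request:
move_arm:
  steps:
    - [[0, 1, 0], 0]
    - [[0, 2.2, 0], 0]
    - [[0, 3.4, 0], 0]
    - [[0, 4.4, 0], 0]
    - [[0, 5, 0], 0]
    - [[0, 5.4, 0], 0]
    - [[0, 5.6, 0], 0]
    - [[0, 5.6, 0], 0]

```text
time: 16.25
tool_pos: [0.5154, 0.1847, 0.1132]
ee_rot: [-0.552, -0.441, 0.441, 0.552]
wrist_force: [-0.4, 0.5, -2.7]
width: 0.0472
```

Request:
move_arm:
  steps:
    - [[0, 0.1, 0], 0]
    - [[0, 0.2, 0], 0]
    - [[0, 0.3, 0], 0]
    - [[0, 0.3, 0], 0]

```text
time: 16.65
tool_pos: [0.5154, 0.1847, 0.1103]
ee_rot: [-0.552, -0.441, 0.441, 0.552]
wrist_force: [0.6, 0.0, -2.6]
width: 0.0475
```

Request:
move_arm:
  steps:
    - [[0, 0.1, 0], 0]
    - [[0, 0.1, 0], 0]

```text
time: 16.85
tool_pos: [0.5154, 0.1847, 0.1092]
ee_rot: [-0.552, -0.441, 0.441, 0.552]
wrist_force: [-0.0, -0.1, -2.6]
width: 0.0471
```

Request:
move_arm:
  steps:
    - [[0, 0.1, 0], 0]
    - [[0, 0.1, 0], 0]

```text
time: 17.05
tool_pos: [0.5155, 0.1847, 0.1084]
ee_rot: [0.552, 0.441, -0.441, -0.552]
wrist_force: [0.2, -0.0, -1.2]
width: 0.0473
```

Request:
move_arm:
  steps:
    - [[0, 0.05, 0], 0]
    - [[0, 0.05, 0], 0]

```text
time: 17.25
tool_pos: [0.5154, 0.1848, 0.1083]
ee_rot: [0.552, 0.442, -0.441, -0.552]
wrist_force: [-1.4, -1.4, 1.9]
width: 0.0473
```

Request:
move_arm:
  steps:
    - [[0, 0, 0], 0]
    - [[0, 0, 0], 0]
    - [[0, 0, 0], 0]
    - [[0, 0, 0], 0]
  grip: 6.2

```text
time: 17.65
tool_pos: [0.5155, 0.1847, 0.1078]
ee_rot: [0.552, 0.441, -0.441, -0.552]
wrist_force: [-0.2, 0.6, -0.3]
width: 0.0616
```

Run:
```python
from h import *
plan(door2w(1.638,.050,.143,.1085),PHI-1.638+np.pi/2)
save("w11","wrist")
```

```text
pos [0.5155 0.1847 0.1078] jawdir 2.919 xdir 1.348 F [-0.2  0.6 -0.3] w 0.0616 t 17.65 j6 [ 0.2   0.33 -0.24  1.    0.   -1.15]
shift cm [-0.01 -0.07 -0.04] yaw -0.003
```

View pics/w11.png

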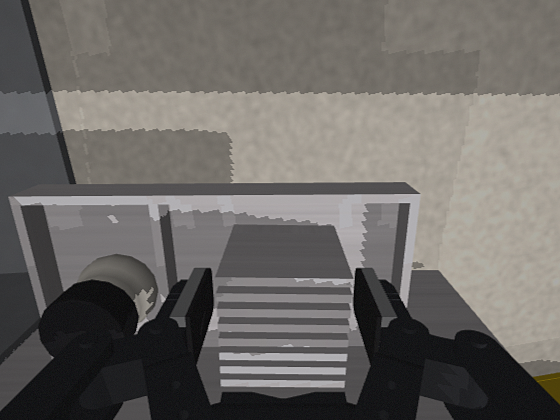

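Request:
move_arm:
  steps:
    - [[0, -1, 0], 0]
    - [[0, -2.5, 0], 0]
    - [[0, -4.5, 0], 0]
    - [[0, -7, 0], 0]
    - [[0, -10, 0], 0]
    - [[0, -13, 0], 0]
    - [[0, -16, 0], 0]
    - [[0, -16, 0], 0]

```text
time: 18.5
tool_pos: [0.5175, 0.1851, 0.2733]
ee_rot: [0.554, 0.444, -0.439, -0.551]
wrist_force: [0.1, 0.2, -1.5]
width: 0.0619
```

Run:
```python
from h import *
plan([.4512,.3188,.26],1.342)
save("w12","wrist")
```

```text
pos [0.5175 0.1851 0.2733] jawdir 2.919 xdir 1.348 F [ 0.1  0.2 -1.5] w 0.0619 t 18.5 j6 [ 0.2   0.25  0.06  1.37  0.   -1.15]
shift cm [11.57  1.29  9.43] yaw -1.564
```

View pics/w12.png

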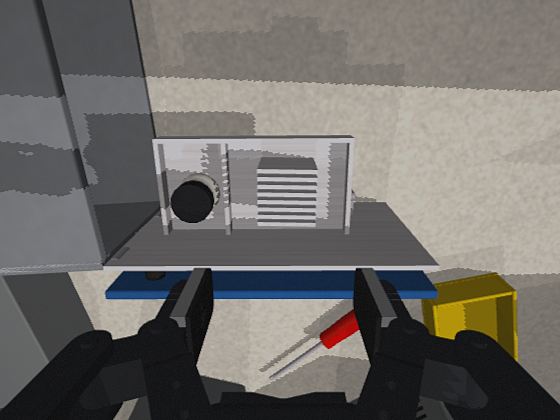

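Request:
move_arm:
  steps:
    - [[3, -1, 2.4], 0.14]
    - [[6, 0, 4.8], 0.28]
    - [[9, 0, 7.2], 0.42]
    - [[11.6, 1.3, 9.4], 0.56]
    - [[11.6, 1.3, 9.4], 0.7]
    - [[11.6, 1.3, 9.4], 0.84]
    - [[11.6, 1.3, 9.4], 0.98]
    - [[11.6, 1.3, 9.4], 1.12]
  grip: 3.4

```text
time: 19.35
tool_pos: [0.4485, 0.3185, 0.2537]
ee_rot: [0.703, 0.078, -0.079, -0.702]
wrist_force: [0.0, 0.1, 0.2]
width: 0.0343
```

Request:
move_arm:
  steps:
    - [[0, 0, 0], 0.15]
    - [[0, 0, 0], 0.3]
    - [[0, 0, 0], 0.46]
    - [[0, 0, 0], 0.46]
    - [[0, 0, 0], 0.46]

```text
time: 19.85
tool_pos: [0.4489, 0.3184, 0.2542]
ee_rot: [0.703, -0.081, 0.08, -0.702]
wrist_force: [-0.3, -0.3, 0.5]
width: 0.0341
```

Run:
```python
from h import *
plan([.4512,.3188,.145],1.342)
save("w13","wrist")
```

```text
pos [0.4489 0.3184 0.2542] jawdir 1.342 xdir -0.229 F [-0.3 -0.3  0.5] w 0.0341 t 19.85 j6 [0.47 0.26 0.03 1.34 0.   0.7 ]
shift cm [ 0.22 10.92  0.1 ] yaw 0.0
```

View pics/w13.png

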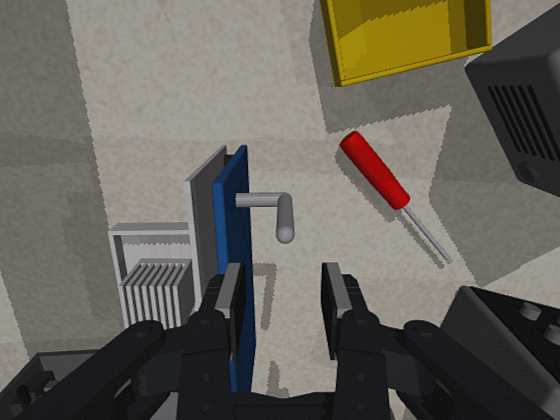

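Request:
move_arm:
  steps:
    - [[0.2, 3, 0], 0]
    - [[0.2, 6, 0], 0]
    - [[0.2, 8.5, 0], 0]
    - [[0.2, 10.3, 0], 0]
    - [[0.2, 10.9, 0], 0]
    - [[0.2, 10.9, 0], 0]

```text
time: 20.5
tool_pos: [0.4506, 0.3178, 0.145]
ee_rot: [0.703, -0.082, 0.081, -0.702]
wrist_force: [-0.2, -0.9, 0.6]
width: 0.0341
```

Request:
move_arm:
  steps:
    - [[0, 0, 0], 0]
    - [[0, 0, 0], 0]
    - [[0, 0, 0], 0]
  grip: 1.6

```text
time: 20.8
tool_pos: [0.4519, 0.3185, 0.1469]
ee_rot: [-0.702, 0.081, -0.082, 0.703]
wrist_force: [-0.3, -0.1, -0.6]
width: 0.0157
```

Run:
```python
from h import *
plan([.4512,.3188,.145],1.342)
s=status.sense();M=R.from_quat(s["ee_rot"]).as_matrix();print((M.T@(np.r_[H,s["tool_pos"][2]]-s["tool_pos"])).round(4)*100)
arc(-np.arange(1,9)*.05,.235,.067)
```

```text
pos [0.4519 0.3185 0.1469] jawdir 1.339 xdir -0.231 F [-0.3 -0.1 -0.6] w 0.0157 t 20.8 j6 [ 0.47  0.31 -0.17  1.09  0.    0.7 ]
shift cm [-0.08  0.19  0.01] yaw -0.003
[23.53  0.03 -6.4 ]
[np.float64(-0.31), 0, np.float64(-1.18)] -0.05
[np.float64(-0.55), 0, np.float64(-2.38)] -0.1
[np.float64(-0.74), 0, np.float64(-3.59)] -0.15
[np.float64(-0.86), 0, np.float64(-4.8)] -0.2
[np.float64(-0.93), 0, np.float64(-6.02)] -0.25
[np.float64(-0.93), 0, np.float64(-7.24)] -0.3
[np.float64(-0.87), 0, np.float64(-8.46)] -0.35
[np.float64(-0.75), 0, np.float64(-9.68)] -0.4
```

Request:
move_arm:
  steps:
    - [[-0.13, 0, -0.47], -0.02]
    - [[-0.36, 0, -1.42], -0.06]
    - [[-0.59, 0, -2.62], -0.11]
    - [[-0.77, 0, -3.83], -0.16]
    - [[-0.88, 0, -5.05], -0.21]
    - [[-0.93, 0, -6.27], -0.26]
    - [[-0.93, 0, -7.0], -0.29]
    - [[-0.93, 0, -7.24], -0.3]

```text
time: 21.6
tool_pos: [0.4255, 0.2492, 0.1463]
ee_rot: [-0.707, -0.025, 0.024, 0.707]
wrist_force: [-0.5, 0.0, 0.7]
width: 0.0158
```

```bash
cat > chk.py <<'E'
from h import *
plan([.4512,.3188,.145])
s=status.sense();M=R.from_quat(s["ee_rot"]).as_matrix();q=(M.T@(np.r_[H,s["tool_pos"][2]]-s["tool_pos"]))*100
p=s["tool_pos"][:2]-H;f=np.array([.5645,-.020])-H
print("hinge in tool",q.round(2),"r",np.linalg.norm(p),"a from pos",((np.arctan2(f[1],f[0])-np.arctan2(p[1],p[0])+1)%6.2832-1).round(4),"Ftool",(M.T@s["wrist_force"]).round(2),"vel",np.abs(s["joint_vel"]).max().round(3))
E
python3 chk.py
```

```text
pos [0.4255 0.2492 0.1463] jawdir 1.64 xdir 0.069 F [-0.5  0.   0.7] w 0.0158 t 21.6 j6 [ 0.37  0.2  -0.32  1.05  0.    0.3 ]
shift cm [3.05 0.13 6.77] yaw 0
hinge in tool [ 2.37e+01  1.00e-02 -6.34e+00] r 0.24536779310680798 a from pos 1.3338 Ftool [-0.45 -0.7   0.05] vel 0.11
```

Tracks. Continue the same way.

Request:
move_arm:
  steps:
    - [[-0.13, 0, -0.47], -0.02]
    - [[-0.36, 0, -1.42], -0.06]
    - [[-0.59, 0, -2.62], -0.11]
    - [[-0.77, 0, -3.83], -0.16]
    - [[-0.88, 0, -5.05], -0.21]
    - [[-0.93, 0, -6.27], -0.26]
    - [[-0.93, 0, -7.0], -0.29]
    - [[-0.93, 0, -7.24], -0.3]

```text
time: 22.4
tool_pos: [0.4213, 0.1765, 0.1459]
ee_rot: [-0.695, -0.13, 0.13, 0.695]
wrist_force: [0.0, 0.4, -0.8]
width: 0.0158
```

```bash
cat >> chk.py <<'E'
save("w_%d"%(s["time"]*100),"wrist")
E
python3 chk.py; ls pics|grep w_
```

```text
pos [0.4213 0.1765 0.1459] jawdir 1.94 xdir 0.369 F [ 0.   0.4 -0.8] w 0.0158 t 22.4 j6 [ 0.22  0.13 -0.4   1.04  0.   -0.15]
shift cm [ 7.91  0.09 12.2 ] yaw 0
hinge in tool [ 2.378e+01  1.000e-02 -6.430e+00] r 0.24629894399901178 a from pos 1.0365 Ftool [0.14 0.82 0.33] vel 0.122
w_2240.png
```

View pics/w_2240.png

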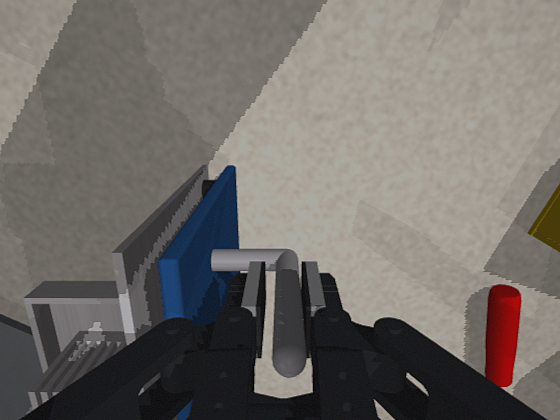

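Request:
move_arm:
  steps:
    - [[-0.05, 0, -0.47], -0.02]
    - [[-0.2, 0, -1.42], -0.06]
    - [[-0.35, 0, -2.62], -0.11]
    - [[-0.5, 0, -3.83], -0.16]
    - [[-0.6, 0, -5.05], -0.21]
    - [[-0.63, 0, -6.27], -0.26]
    - [[-0.63, 0, -7.0], -0.29]
    - [[-0.63, 0, -7.24], -0.3]

```text
time: 23.25
tool_pos: [0.4412, 0.1069, 0.1456]
ee_rot: [-0.668, -0.232, 0.232, 0.668]
wrist_force: [-0.5, -0.5, -0.3]
width: 0.0165
```

Request:
move_arm:
  steps:
    - [[-0.13, 0, -0.47], -0.02]
    - [[-0.36, 0, -1.42], -0.06]
    - [[-0.59, 0, -2.62], -0.11]
    - [[-0.77, 0, -3.83], -0.16]
    - [[-0.88, 0, -5.05], -0.21]
    - [[-0.93, 0, -6.27], -0.26]
    - [[-0.93, 0, -7.0], -0.29]
    - [[-0.93, 0, -7.24], -0.3]

```text
time: 24.05
tool_pos: [0.4793, 0.0444, 0.1457]
ee_rot: [-0.626, -0.329, 0.329, 0.626]
wrist_force: [-0.3, 0.6, -0.7]
width: 0.0158
```

```bash
python3 chk.py; ls pics|grep w_
```

```text
pos [0.4793 0.0444 0.1457] jawdir 2.539 xdir 0.968 F [-0.3  0.6 -0.7] w 0.0158 t 24.05 j6 [-0.07  0.18 -0.35  1.05 -0.   -1.04]
shift cm [21.01  0.07 17.87] yaw 0
hinge in tool [23.6  -0.   -6.46] r 0.2446677700460399 a from pos 0.4404 Ftool [0.36 0.73 0.59] vel 0.115
w_2240.png
w_2405.png
```

Request:
move_arm:
  steps:
    - [[-0.13, 0, -0.47], -0.02]
    - [[-0.36, 0, -1.42], -0.06]
    - [[-0.55, 0, -2.38], -0.1]
    - [[-0.72, 0, -3.35], -0.14]
    - [[-0.84, 0, -4.32], -0.18]
    - [[-0.9, 0, -5.29], -0.22]
    - [[-0.93, 0, -6.02], -0.25]
    - [[-0.93, 0, -6.27], -0.26]

```text
time: 24.9
tool_pos: [0.5258, 0.0011, 0.1457]
ee_rot: [0.578, 0.408, -0.408, -0.578]
wrist_force: [-0.2, -0.5, -0.7]
width: 0.0159
```

```bash
python3 chk.py; ls pics|grep w_
```

```text
pos [0.5258 0.0011 0.1457] jawdir 2.8 xdir 1.229 F [-0.2 -0.5 -0.7] w 0.0159 t 24.9 j6 [-0.15  0.26 -0.24  1.07 -0.   -1.38]
shift cm [27.43  0.07 17.68] yaw 0
hinge in tool [23.65 -0.   -6.5 ] r 0.24530224181548482 a from pos 0.1803 Ftool [-0.52  0.67  0.01] vel 0.101
w_2240.png
w_2405.png
w_2490.png
```

Request:
move_arm:
  steps:
    - [[-0.1, 0, -0.35], -0.015]
    - [[-0.2, 0, -0.7], -0.03]
    - [[-0.29, 0, -1.06], -0.045]
    - [[-0.36, 0, -1.42], -0.06]
    - [[-0.43, 0, -1.78], -0.075]
    - [[-0.5, 0, -2.14], -0.09]
    - [[-0.55, 0, -2.3], -0.1]
    - [[-0.55, 0, -2.3], -0.1]

```text
time: 25.75
tool_pos: [0.5456, -0.0118, 0.1458]
ee_rot: [0.557, 0.436, -0.436, -0.557]
wrist_force: [-0.2, -0.2, 0.1]
width: 0.0166
```

```bash
python3 chk.py; ls pics|grep w_|tail -1
```

```text
pos [ 0.5456 -0.0118  0.1458] jawdir 2.899 xdir 1.328 F [-0.2 -0.2  0.1] w 0.0166 t 25.75 j6 [-0.17  0.3  -0.19  1.08  0.   -1.5 ]
shift cm [29.83  0.08 17.1 ] yaw 0
hinge in tool [ 2.367e+01  1.000e-02 -6.580e+00] r 0.24566522770051635 a from pos 0.0838 Ftool [-0.24 -0.08  0.13] vel 0.011
w_2575.png
```

View pics/w_2490.png

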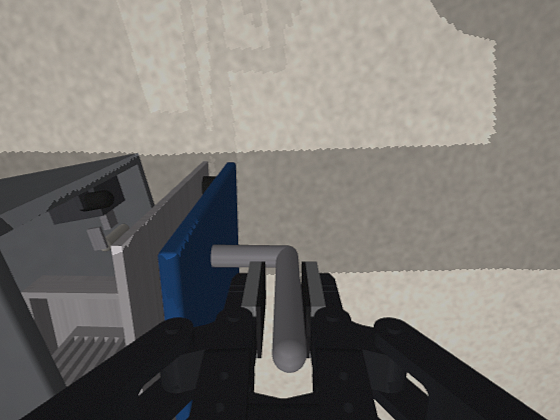

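Request:
move_arm:
  steps:
    - [[-0.06, 0, -0.25], -0.01]
    - [[-0.12, 0, -0.5], -0.02]
    - [[-0.17, 0, -0.75], -0.03]
    - [[-0.17, 0, -0.75], -0.03]

```text
time: 26.2
tool_pos: [0.5526, -0.0152, 0.1458]
ee_rot: [0.55, 0.444, -0.444, -0.55]
wrist_force: [0.8, 0.1, -0.0]
width: 0.0159
```

Request:
move_arm:
  steps:
    - [[-0.05, 0, -0.2], -0.01]
    - [[-0.05, 0, -0.3], -0.01]

```text
time: 26.4
tool_pos: [0.5551, -0.0162, 0.1458]
ee_rot: [0.548, 0.447, -0.447, -0.548]
wrist_force: [-0.2, 0.3, -0.4]
width: 0.016
```

Request:
move_arm:
  steps:
    - [[-0.03, 0, -0.15], -0.005]
    - [[-0.05, 0, -0.3], -0.01]

```text
time: 26.6
tool_pos: [0.5578, -0.0173, 0.1458]
ee_rot: [-0.546, -0.45, 0.45, 0.546]
wrist_force: [-1.0, 0.2, 0.8]
width: 0.0155
```

Request:
move_arm:
  steps:
    - [[-0.03, 0, -0.15], -0.005]
    - [[-0.03, 0, -0.2], -0.01]

```text
time: 26.8
tool_pos: [0.5595, -0.018, 0.1458]
ee_rot: [-0.543, -0.452, 0.453, 0.543]
wrist_force: [-2.3, -0.3, 0.3]
width: 0.0162
```

```bash
python3 chk.py; ls pics|grep w_|tail -1
```

```text
pos [ 0.5595 -0.018   0.1458] jawdir 2.959 xdir 1.389 F [-2.3 -0.3  0.3] w 0.0162 t 26.8 j6 [-0.18  0.32 -0.15  1.1  -0.   -1.56]
shift cm [31.16  0.08 16.75] yaw 0
hinge in tool [ 2.359e+01 -1.000e-02 -6.510e+00] r 0.24472641706641182 a from pos 0.0219 Ftool [-0.73 -0.27  2.22] vel 0.05
w_2680.png
```

Request:
move_arm:
  steps:
    - [[0, 0, -0.15], 0]
    - [[0, 0, -0.3], -0.005]

```text
time: 27.05
tool_pos: [0.5617, -0.0187, 0.1456]
ee_rot: [-0.542, -0.453, 0.454, 0.543]
wrist_force: [-5.4, -3.5, 2.4]
width: 0.0159
```

Request:
move_arm:
  steps:
    - [[0, 0, -0.1], 0]
    - [[0, 0, -0.2], -0.005]

```text
time: 27.25
tool_pos: [0.5631, -0.0193, 0.1456]
ee_rot: [-0.541, -0.454, 0.456, 0.542]
wrist_force: [-8.0, -3.3, 3.0]
width: 0.016
```

Request:
move_arm:
  steps:
    - [[0, 0, -0.1], 0]
    - [[0, 0, -0.15], 0]

```text
time: 27.45
tool_pos: [0.5641, -0.0196, 0.1455]
ee_rot: [-0.541, -0.454, 0.456, 0.542]
wrist_force: [-8.3, -3.3, 3.6]
width: 0.0163
```

Request:
move_arm:
  steps:
    - [[0, 0, -0.1], 0]

```text
time: 27.55
tool_pos: [0.5647, -0.0197, 0.1454]
ee_rot: [-0.541, -0.454, 0.456, 0.542]
wrist_force: [-8.7, -2.1, 3.2]
width: 0.016
```

Request:
move_arm:
  steps:
    - [[0, 0, -0.1], 0]

```text
time: 27.65
tool_pos: [0.5654, -0.02, 0.1453]
ee_rot: [-0.54, -0.453, 0.457, 0.542]
wrist_force: [-9.9, -3.9, 5.0]
width: 0.016
```

Request:
move_arm:
  steps:
    - [[0, 0, -0.1], 0]

```text
time: 27.75
tool_pos: [0.5661, -0.0203, 0.1453]
ee_rot: [-0.54, -0.453, 0.457, 0.542]
wrist_force: [-9.9, -3.3, 3.9]
width: 0.016
```

Request:
move_arm:
  steps:
    - [[0, 0, -0.1], 0]

```text
time: 27.85
tool_pos: [0.5668, -0.0205, 0.1452]
ee_rot: [-0.54, -0.453, 0.457, 0.542]
wrist_force: [-11.6, -4.9, 4.5]
width: 0.0158
```

Request:
move_arm:
  steps:
    - [[0, 0, -0.1], 0]

```text
time: 27.95
tool_pos: [0.5675, -0.0208, 0.1452]
ee_rot: [-0.54, -0.453, 0.457, 0.542]
wrist_force: [-12.6, -4.2, 5.1]
width: 0.016
```

Request:
move_arm:
  steps:
    - [[0, 0, -0.1], 0]

```text
time: 28.05
tool_pos: [0.5682, -0.021, 0.1452]
ee_rot: [-0.54, -0.452, 0.457, 0.542]
wrist_force: [-12.3, -5.2, 4.8]
width: 0.0161
```

Request:
move_arm:
  steps:
    - [[0, 0, -0.1], 0]

```text
time: 28.15
tool_pos: [0.5689, -0.0211, 0.145]
ee_rot: [-0.54, -0.452, 0.457, 0.543]
wrist_force: [-13.1, -5.5, 5.8]
width: 0.0159
```

Request:
move_arm:
  steps:
    - [[0, 0, -0.1], 0]

```text
time: 28.25
tool_pos: [0.5696, -0.0214, 0.1451]
ee_rot: [-0.54, -0.452, 0.458, 0.543]
wrist_force: [-14.4, -6.2, 5.9]
width: 0.0157
```

Request:
move_arm:
  steps:
    - [[0, 0, -0.08], 0]

```text
time: 28.35
tool_pos: [0.5702, -0.0217, 0.145]
ee_rot: [-0.54, -0.452, 0.458, 0.543]
wrist_force: [-14.8, -6.1, 6.0]
width: 0.0162
```

Request:
move_arm:
  steps:
    - [[0, 0, -0.08], 0]

```text
time: 28.45
tool_pos: [0.5707, -0.0219, 0.145]
ee_rot: [-0.54, -0.452, 0.458, 0.543]
wrist_force: [-15.2, -7.2, 5.7]
width: 0.0159
```

Request:
move_arm:
  steps:
    - [[0, 0, -0.08], 0]

```text
time: 28.55
tool_pos: [0.5714, -0.0219, 0.1449]
ee_rot: [-0.54, -0.452, 0.458, 0.543]
wrist_force: [-14.9, -4.9, 6.2]
width: 0.016
```

Request:
move_arm:
  steps:
    - [[0, 0, -0.08], 0]

```text
time: 28.65
tool_pos: [0.572, -0.022, 0.1448]
ee_rot: [-0.54, -0.452, 0.458, 0.543]
wrist_force: [-15.7, -6.1, 6.5]
width: 0.016
```

Request:
move_arm:
  steps:
    - [[0, 0, -0.08], 0]

```text
time: 28.75
tool_pos: [0.5726, -0.0223, 0.1449]
ee_rot: [-0.54, -0.451, 0.458, 0.543]
wrist_force: [-17.5, -6.8, 7.0]
width: 0.016
```

Request:
move_arm:
  steps:
    - [[0, 0, -0.06], 0]

```text
time: 28.85
tool_pos: [0.5731, -0.0224, 0.1448]
ee_rot: [-0.54, -0.451, 0.458, 0.543]
wrist_force: [-15.5, -4.6, 5.4]
width: 0.0165
```

Request:
move_arm:
  steps:
    - [[0, 0, -0.03], 0]

```text
time: 28.95
tool_pos: [0.5743, -0.022, 0.1447]
ee_rot: [-0.54, -0.452, 0.458, 0.543]
wrist_force: [-8.1, -3.4, 0.8]
width: 0.016
```

Snapped: the force fell from 15.5 to 8 N and the tool jumped. Easing off.

Request:
move_arm:
  steps:
    - [[0, 0, 0.5], 0]
    - [[0, 0, 0.8], 0]
    - [[0, 0, 1.0], 0]
    - [[0, 0, 1.0], 0]

```text
time: 29.35
tool_pos: [0.5697, -0.0194, 0.1462]
ee_rot: [0.542, 0.456, -0.455, -0.541]
wrist_force: [-0.7, -0.5, -0.7]
width: 0.0161
```

```bash
python3 chk.py; ls pics|grep w_|tail -1
```

```text
pos [ 0.5697 -0.0194  0.1462] jawdir 2.969 xdir 1.399 F [-0.7 -0.5 -0.7] w 0.0161 t 29.35 j6 [-0.18  0.34 -0.13  1.1   0.   -1.57]
shift cm [31.29  0.1  17.47] yaw 0
hinge in tool [ 2.349e+01  2.000e-02 -5.720e+00] r 0.24177511045498554 a from pos -0.0184 Ftool [-0.58  0.71  0.61] vel 0.008
w_2935.png
```

Request:
move_arm:
  steps:
    - [[0, 0, 0.2], 0]
    - [[0, 0, 0.4], 0]
    - [[0, 0, 0.4], 0]
  grip: 3.0

```text
time: 29.7
tool_pos: [0.565, -0.0188, 0.146]
ee_rot: [0.541, 0.455, -0.455, -0.541]
wrist_force: [0.7, 0.0, 0.0]
width: 0.0299
```

```bash
python3 chk.py; ls pics|grep w_|tail -1
```

```text
pos [ 0.565  -0.0188  0.146 ] jawdir 2.969 xdir 1.398 F [0.7 0.  0. ] w 0.0299 t 29.7 j6 [-0.18  0.33 -0.14  1.1   0.   -1.57]
shift cm [31.31  0.09 17.  ] yaw 0
hinge in tool [ 2.351e+01  1.000e-02 -6.190e+00] r 0.2431016456047652 a from pos 0.0001 Ftool [ 0.13 -0.01 -0.72] vel 0.004
w_2970.png
```

View pics/w_2935.png

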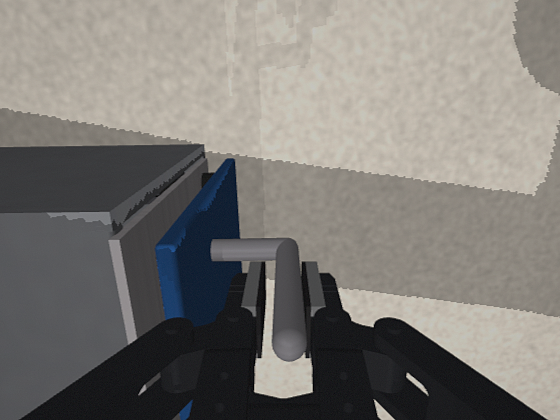

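Door looks shut. Lift off and compare with the first pictures.

Request:
move_arm:
  steps:
    - [[0, -2, 0], 0]
    - [[0, -5, 0], 0]
    - [[0, -9, 0], 0]
    - [[0, -12, 0], 0]
    - [[0, -14, 0], 0]
    - [[0, -14, 0], 0]

```text
time: 30.35
tool_pos: [0.5666, -0.0192, 0.2893]
ee_rot: [0.543, 0.457, -0.454, -0.539]
wrist_force: [0.1, 0.5, 1.0]
width: 0.0299
```

Run:
```python
from h import *
plan([.45,-.02,.3])
c=cal("wrist");np.save("c14.npy",c,allow_pickle=True)
save("w14","wrist")
```

```text
pos [ 0.5666 -0.0192  0.2893] jawdir 2.969 xdir 1.398 F [0.1 0.5 1. ] w 0.0299 t 30.35 j6 [-0.18  0.28  0.15  1.43  0.   -1.57]
shift cm [-2.08 -1.14 11.47] yaw 0
```

View pics/w14.png

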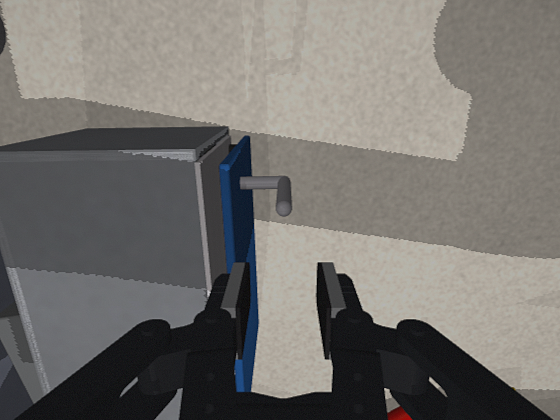

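Request:
move_arm:
  steps:
    - [[-2, 0, 5], 0]
    - [[-2, 0, 10], 0]
    - [[-2, 0, 14], 0]
    - [[10, 0, 14], 0]
    - [[15, 0, 14], 0]
    - [[20, 0, 14], 0]
    - [[20, 0, 14], 0]

```text
time: 31.1
tool_pos: [0.4573, 0.184, 0.2844]
ee_rot: [-0.541, -0.454, 0.455, 0.542]
wrist_force: [1.3, -0.2, 0.2]
width: 0.0298
```

Run:
```python
from h import *
c=np.load("c14.npy",allow_pickle=True).item(); print("post",ray(c,(284.5,208),.195))
plan([.45,-.02,.3])
im=cv2.cvtColor(vision.capture("top"),cv2.COLOR_RGB2BGR); cv2.imwrite("pics/top15.png",im)
a=cv2.imread("pics/top0.png")
cr=lambda m:cv2.resize(m[95:215,200:330],None,fx=3,fy=3,interpolation=cv2.INTER_CUBIC)
cv2.imwrite("pics/cmp.png",np.hstack([cr(a),cr(im)]))
save("s15","scene")
```

```text
post [ 0.56563122 -0.02172777  0.195     ]
pos [0.4573 0.184  0.2844] jawdir 2.968 xdir 1.397 F [ 1.3 -0.2  0.2] w 0.0298 t 31.1 j6 [ 0.22  0.14 -0.04  1.39 -0.   -1.18]
shift cm [-20.22  -1.55  -2.8 ] yaw 0
```

View pics/cmp.png

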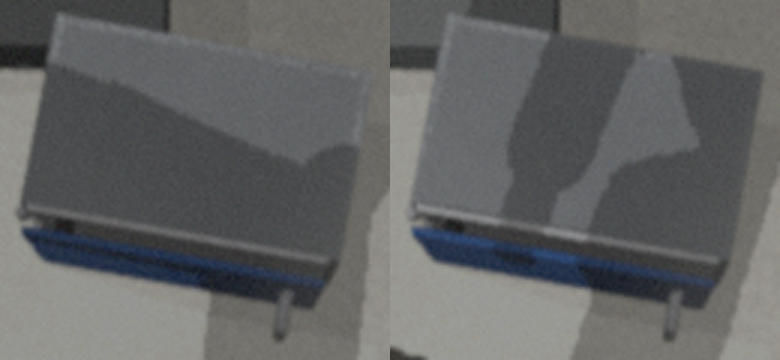

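View pics/s15.png

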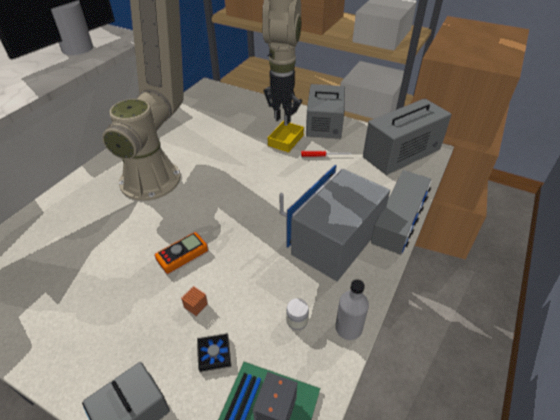

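View pics/top15.png

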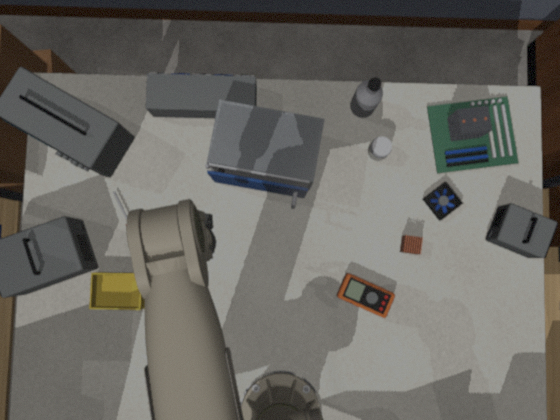

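The door is back exactly in its initial shut pose (handle at (0.5656, -0.0217), against (0.5655, -0.0220) before), other items are in place, and the arm is clear.

Run:
```python
from h import *
s=status.sense(); print(np.abs(s["joint_vel"]).max(),s["wrist_force"])
print(manip.hand_in())
```

```text
0.07993997215386875 [-0.26745353  0.51400825 -0.2328288 ]
the job is handed in; nothing more can be done
None
```

The heat sink is stowed in the free bay of the door tray, the door is shut on its catch, and I handed the job in at about 31 s.

- **Opening:** I pulled the door by its handle post through the catch to about 1.64 rad.
- **Placing:** I set the heat sink down upright in the bay and let go. The wrist picture afterwards showed it standing there, with the jar still standing in the bay beside it.
- **Closing:** I pushed the door shut by the post in steps of about 1 mm, with the push building to about 16 N. At the snap the force fell to about 8 N, and I backed off in the next move.

**Last checks:**
- The handle post was within about 0.5 mm of its original shut position, and the door matched the first top picture.
- The wrist force was about 0, and the arm was clear of everything.
- The other items looked unmoved in the final pictures, though the arm hid the screwdriver's handle in the top view.

I could not look inside the cupboard after the door closed. That the heat sink and jar are still upright is inferred from the slow closing and from the last picture with the door open. The force reading comes only once per 0.1 s step, so any shorter peak would not have shown.

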